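# Unload the heating block into the cooling hood

## Robot

A 6-joint arm with a two-finger parallel gripper is mounted at the origin on a cart in front of the work surface, level with it; the furniture and walls round the work are solid. World frame = base frame: x ahead of the robot, y to its left, z up, the work surface at z = 0. Lengths are in m, angles in rad, forces in N, time in s.
With the tool pointing down it reaches from about 0.25 to 0.775 m from the base axis. Payload 4 kg.
Tool frame: the origin (TCP) lies at the very end of the fingers, on their centre line; the grasp point (between the pads) lies 19 mm behind it; z points along the fingers, y is the direction in which the jaws open and shut (so a half turn about z gives the same grasp; the last joint's range is limited). The gripper opens to 85 mm and grips with 20 to 120 N. Pads are 22 mm wide; open, the fingers measure 114 mm over their backs; the gripper's body (76 mm by 85 mm) begins 54 mm behind the grasp point. The pads swing forward as they close: fully open they stand 13 mm farther back than shut.
Start: joints at [1.035, 0.087, 1.371, -0, 1.684, -0.103], TCP at [0.231, 0.499, 0.231] pointing down, gripper open.
Joint ranges: [-3.1, 3.1], [-0.76, 2.03], [0.27, 2.55], [-1.08, 4.22], [0.17, 2.65], [-2.57, 2.57]. Speed limits (rad/s): [2.79, 2.79, 3.14, 3.14, 3.14, 3.14].

## Interface

Orientations are given as a 3x3 rotation matrix whose columns are the frame's x, y, z axes.
In Python, from bench import robot gives the robot as it stands. The module is installed in compiled form; this text tells all that it offers.
- The arm moves only by the shell command python3 -m jog 'ROWS' [FORCE]. ROWS is a JSON object of lists of equal length, an entry for each row: "jaw": the finger opening in mm, from 0 to 85.4; "travel": the shift along the tool's x, y, z in mm, a list of three; "spin": the turn about the tool's z in degrees. In form: {"jaw": [jaw, ...], "travel": [[tx, ty, tz], ...], "spin": [spin, ...]}. A call has 1 to 5 rows; each row is the pose to reach, as a shift and turn from the pose measured when the call began, along the tool's axes at that moment; what a row does not reach only later rows make up. A row lasts 1/8 s, in which the tool goes at most 62.5 mm and 10.7 degrees, less where a joint would pass 70% of its speed; a pose out of reach is approached as far as the arm can. A call with a gripper value outside its range is refused whole. The fingers move at their own pace and stop on an object; FORCE is the grip in N (left out, the last holds). Time passes only in rows, so rows that repeat a pose let the fingers close. It gives the time, the measured TCP pose, the force and the opening at its end, in the units of the state.
- robot.state(): the state, without advancing time (a new reading comes with each control period).
- robot.capture(name): name is "scene" or "side" or "wrist"; returns (picture, depth): 420x560x3 uint8, red, green, blue; 420x560 float32, m along the optical axis (not along the pixel's ray), 0 where there is no reading.
- robot.calibration(name): a dict with "fovy" (degrees; the focal length in pixels is half the picture's height over the tangent of half this angle, whatever the lens; pixels are square), "cx", "cy" (the principal point, pixels), "origin" and "rotation" of the camera in the world; the wrist camera has in their place "T_tool_cam" (4x4, takes a point from camera to tool coordinates, whose origin is the TCP and whose axes are the flange's). Camera axes: x right, y down, z forward; pixel columns grow to the right and rows downward; lengths in m; the calibration is good to about 2 mm. A picture is of the moment at which its call begins: read the wrist's pose just before it. calibration takes no time and is no camera call.
- robot.job_done(): hands the job in, once; it reports no verdict.
The state is a dict: "clock": time; "joint_positions": joint angles; "qd": joint speeds; "tau": joint torques, N m; "position": TCP position; "orientation": TCP orientation; "contact_force": force on the tool from outside, world axes, zero at the start; "ft_torque": the same for the moment, N m; "gripper_width": finger opening in m.
Only numpy, scipy, OpenCV 4.12 (cv2) and the standard library are available. Lean on these libraries where they do the work, as an engineer would, in place of code of your own. Each camera call takes 0.05 s, during which the arm holds its last target. There are 200 camera calls.

## Task

Switch the cooling fan off at its lever (right over, away from the hood) and draw the empty carrier out from under the hood; then lift every guide pin out of the deep wells of the heating block and stand each one upright in a socket of its own on the carrier. Slide the loaded carrier by its handle between the guide rails and back under the hood until it is fully home against the back wall, and only then throw the lever right over to on, towards the hood. The pins must end standing in the carrier, and the tin cup and the squeeze bottle must be left alone.

Things in the scene. Friction and masses are not known exactly. Their poses are not given: they have to be found in the camera images.
- pin_1: steel guide pin, a plain cylinder 20 mm in diameter and 100 mm long with a shallow groove round it 68 mm up; 70 to 140 g; origin at the centre of its lower end, z along the pin to its upper end. At the start it stands in one of the four wells of the heating block, its top 106 mm above the table; up to two of the four pins may be absent
- pin_2: steel guide pin, a plain cylinder 20 mm in diameter and 100 mm long with a shallow groove round it 68 mm up; 70 to 140 g; origin at the centre of its lower end, z along the pin to its upper end. At the start it stands in one of the four wells of the heating block, its top 106 mm above the table; up to two of the four pins may be absent
- pin_3: steel guide pin, a plain cylinder 20 mm in diameter and 100 mm long with a shallow groove round it 68 mm up; 70 to 140 g; origin at the centre of its lower end, z along the pin to its upper end. At the start it stands in one of the four wells of the heating block, its top 106 mm above the table; up to two of the four pins may be absent
- pin_4: steel guide pin, a plain cylinder 20 mm in diameter and 100 mm long with a shallow groove round it 68 mm up; 70 to 140 g; origin at the centre of its lower end, z along the pin to its upper end. At the start it stands in one of the four wells of the heating block, its top 106 mm above the table; up to two of the four pins may be absent
- heat_block: fixed aluminium heating block, 190 mm (x) by 116 mm (y) by 82 mm high; origin under its centre. Four round wells in a row along its x axis at x = -69, -23, +23, +69 mm, y = 0; each 21.6 mm wide, 52 mm deep, floor 6 mm and mouth 58 mm above the table. A pin in its well stands up 24 mm above the block's top and is free once its lower end is above 82 mm
- heat_block_slots (a point): middle of the block at the level of the slot floors, 58 mm above the table, axes as the block's. Each well opens in the floor of its own closed finger slot: 24 mm deep, 40 mm wide along x, 104 mm long along y, walls 6 mm thick. Pins stand 48 mm above the slot floor; fingers that close along the block's y axis come down into the slot from above
- carrier: loose steel carrier, 0.36 to 0.6 kg, flat on the table, at the start empty and more or less home under the hood; origin under the middle of its socket row, x towards the hood. Base plate 6 mm thick, 182 mm wide (y), from x = -76 to +24 mm, with a tongue 56 mm wide that runs out to x = -131 mm. Four square sockets in a row along y on the plate; an upright handle on the tongue. Its smooth underside slides easily
- carrier_rims (a point): middle of the socket row at the height of the rims, 58 mm above the table, axes as the carrier's. Sockets at y = -66, -22, +22, +66 mm, x = 0: 30 mm square inside, 36 mm outside, their floor 52 mm below the rims (6 mm above the table). A pin in a socket stands 48 mm above the rim
- carrier_handle (a point): point in the carrier's upright aluminium handle, at x = -105, y = 0 of the carrier, 80 mm above the table and 20 mm below the handle's top; axes as the carrier's. The handle is 36 mm along x and 16 mm along y
- hood: fixed grey cooling hood; origin on the table at the middle of its mouth, straight below the roof's front edge; x points into the hood. Side walls 194 mm apart inside, roof from 128 to 134 mm above the table, inner face of the back wall at x = +50 mm. Steel guide rails 22 mm high carry the side walls forward to x = -50 mm, then flare outwards to x = -76 mm
- hood_home (a point): where the carrier's origin lies when it is pushed right home, its rear edge against the back wall: hood x = +26, y = 0 mm, on the table; axes as the hood's. The carrier's handle is then 79 mm in front of the mouth, clear of the roof
- hood_switch_box (a point): centre of the top of the switch box at the hood's right side, hood x = -30, y = -150 mm, 50 mm above the table; axes as the hood's. The box is 80 mm (x) by 60 mm (y); the fan's toggle lever stands on it on a base 25 mm high
- fan_lever (a joint): angle of the fan's toggle lever in rad: 0 is off, one end stop (leaning away from the hood, towards hood -x), 1.0 is on, the other end stop (leaning towards hood +x); it starts at 0.85 to 1.0. Turns about the hood's y direction, 22 mm above the switch box top point, with light friction, and stays where it is left
- fan_lever_tip (a point): centre of the lever's black ball knob, 26 mm in diameter, 70 mm from the lever's axis: 133 mm above the table when off or on, 142 mm when upright; moves with the lever
- tin_cup: bystander: open tin cup 76 mm wide, 61 mm high, at the right; origin under its centre; leave alone
- oil_can: bystander: black squeeze bottle, about 80 mm wide and 157 mm high, at the left of the hood; origin under its centre; leave alone
There are look-alikes about, which are no part of the job. Leave any blue or red look-alike of the pin_4 alone. Leave any black or purple look-alike of the pin_2 alone.

How it is judged:
On the way, in this order (a step that is already met when the one before it is completed fails the run):
1. the fan lever is thrown over to off (value of joint fan_lever below 0.2 rad), for 0.2 s.
2. every pin present stands upright in a socket of the carrier (x of pin_1 in the frame of carrier between -0.012 and 0.012 m and y of pin_1 in the frame of carrier between -0.084 and 0.084 m and z of pin_1 in the frame of carrier between 0 and 0.014 m and angle between each of pin_1, pin_2, pin_3, pin_4's own z axis and vertical below 0.22 rad and x of pin_2 in the frame of carrier between -0.012 and 0.012 m and y of pin_2 in the frame of carrier between -0.084 and 0.084 m and z of pin_2 in the frame of carrier between 0 and 0.014 m and x of pin_3 in the frame of carrier between -0.012 and 0.012 m and y of pin_3 in the frame of carrier between -0.084 and 0.084 m and z of pin_3 in the frame of carrier between 0 and 0.014 m and x of pin_4 in the frame of carrier between -0.012 and 0.012 m and y of pin_4 in the frame of carrier between -0.084 and 0.084 m and z of pin_4 in the frame of carrier between 0 and 0.014 m and value of joint fan_lever below 0.2 rad), for 0.2 s.
3. the loaded carrier is home under the hood (all of step 2 and x of carrier in the frame of hood above 0.018 m and y of carrier in the frame of hood between -0.012 and 0.012 m and angle between carrier's own z axis and vertical below 0.08 rad and angle between the x axis of carrier and the x axis of hood, either way round below 0.12 rad), for 0.2 s.
4. the fan lever is thrown over to on (value of joint fan_lever above 0.8 rad), for 0.2 s.
At the end, for the whole second after the job is handed in: every pin present stands in a socket of the carrier (foot within 8 mm of the socket floor, tilt under 0.22 rad); the carrier is home under the hood (within 8 mm of the back wall, square to it within 0.12 rad, flat); the lever is past 0.8 rad; carrier and pins are at rest (x of pin_1 in the frame of carrier between -0.012 and 0.012 m and y of pin_1 in the frame of carrier between -0.084 and 0.084 m and z of pin_1 in the frame of carrier between 0 and 0.014 m and angle between each of pin_1, pin_2, pin_3, pin_4's own z axis and vertical below 0.22 rad and x of pin_2 in the frame of carrier between -0.012 and 0.012 m and y of pin_2 in the frame of carrier between -0.084 and 0.084 m and z of pin_2 in the frame of carrier between 0 and 0.014 m and x of pin_3 in the frame of carrier between -0.012 and 0.012 m and y of pin_3 in the frame of carrier between -0.084 and 0.084 m and z of pin_3 in the frame of carrier between 0 and 0.014 m and x of pin_4 in the frame of carrier between -0.012 and 0.012 m and y of pin_4 in the frame of carrier between -0.084 and 0.084 m and z of pin_4 in the frame of carrier between 0 and 0.014 m and x of carrier in the frame of hood above 0.018 m and y of carrier in the frame of hood between -0.012 and 0.012 m and angle between carrier's own z axis and vertical below 0.08 rad and angle between the x axis of carrier and the x axis of hood, either way round below 0.12 rad and value of joint fan_lever above 0.8 rad and linear speed of carrier below 0.02 m/s and linear speed of each of pin_1, pin_2, pin_3, pin_4 below 0.03 m/s); the robot touches nothing.
It fails at once if a bystander (tin cup, squeeze bottle) is pushed more than 30 mm or knocked over (distance of any of tin_cup, oil_can from where it was at the start of the episode above 0.03 m or angle between any of tin_cup, oil_can's own z axis and vertical above 0.5 rad).
Of pin_1, pin_2, pin_3, pin_4 only 2 to 4 are there at a start; the rules pass over those that are not, and their reading is None.
At some moment in a run one of carrier may be knocked a few centimetres aside while the robot is not near it.
It also fails if it takes over 210 s, if anything falls off the work surface, if the arm or the gripper's body presses on something with over 40 N, if the wrist force passes 120 N, or if a joint passes its speed limit or range.

## Working session

There is one attempt and no reset: what is moved stays moved. The work goes in short steps, Python scripts to look and compute and a shell command to move; the robot and the scene stay as the last step left them, time stands still between calls to the robot, and variables do not carry over. Pictures are saved under pics/ and viewed, about 12 in all and at most 16, crops included, and the job is handed in when it is done.

```bash
mkdir -p pics; cat > h.py <<'E'
import numpy as np, cv2
from bench import robot
def cam(name):
    s=robot.state(); p,d=robot.capture(name); c=robot.calibration(name)
    f=210/np.tan(np.radians(c["fovy"])/2)
    if name=="wrist":
        T=np.eye(4);T[:3,:3]=s["orientation"];T[:3,3]=s["position"];T=T@np.array(c["T_tool_cam"])
    else:
        T=np.eye(4);T[:3,:3]=c["rotation"];T[:3,3]=c["origin"]
    return p,d,T,f,c["cx"],c["cy"]
def cloud(C):
    p,d,T,f,cx,cy=C
    v,u=np.mgrid[0:420,0:560]
    P=np.stack([(u-cx)/f*d,(v-cy)/f*d,d],-1)
    W=P@T[:3,:3].T+T[:3,3]; W[d==0]=np.nan
    return W
def save(n,p,s=1): cv2.imwrite("pics/"+n+".png",cv2.resize(cv2.cvtColor(p,cv2.COLOR_RGB2BGR),None,fx=s,fy=s,interpolation=cv2.INTER_CUBIC))
def topmap(W,p,x0,x1,y0,y1,res=1.0e-3,zmin=-1,zmax=1):
    # ortho image: row down = -x, col right = -y
    H=int((x1-x0)/res);L=int((y1-y0)/res);im=np.zeros((H,L,3),np.uint8);zb=np.full((H,L),-9.)
    for w,c in zip(W.reshape(-1,3),p.reshape(-1,3)):
        if np.isnan(w[0]) or not zmin<w[2]<zmax: continue
        r=int((x1-w[0])/res);k=int((y1-w[1])/res)
        if 0<=r<H and 0<=k<L and w[2]>zb[r,k]: zb[r,k]=w[2];im[r,k]=c
    return im,zb
def togo(x,y,z):
    s=robot.state();R=np.array(s["orientation"]);return (R.T@(np.array([x,y,z])-s["position"])*1000).round(1)
E
python3 - <<'E'
from h import *
s=robot.state();print(s["clock"],np.round(s["position"],3),np.round(s["orientation"],2).tolist(),s["gripper_width"])
for n in("scene","side"):
    C=cam(n);save(n+"0",C[0],1.4);np.savez("/tmp/"+n,p=C[0],W=cloud(C));print(n,C[2].round(3).tolist(),C[3:])
E
```

```text
0.0 [0.23  0.499 0.23 ] [[-0.91, 0.42, -0.0], [0.42, 0.91, -0.0], [0.0, -0.0, -1.0]] 0.08553438377172491
scene [[0.986, 0.147, -0.077, 0.656], [0.165, -0.833, 0.529, -0.502], [0.013, -0.534, -0.845, 1.042], [0.0, 0.0, 0.0, 1.0]] (np.float64(450.58231078559334), 284.19393572411406, 209.74892202620342)
side [[-0.797, -0.385, 0.465, 0.1], [-0.603, 0.528, -0.598, 0.694], [-0.015, -0.757, -0.653, 0.779], [0.0, 0.0, 0.0, 1.0]] (np.float64(427.39713739583453), 273.74361480131694, 205.97950956716062)
```

View pics/scene0.png

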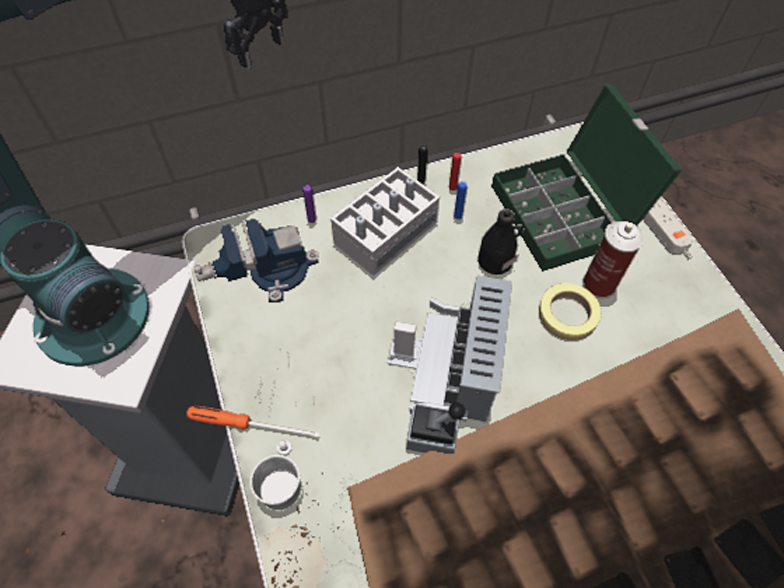

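View pics/side0.png

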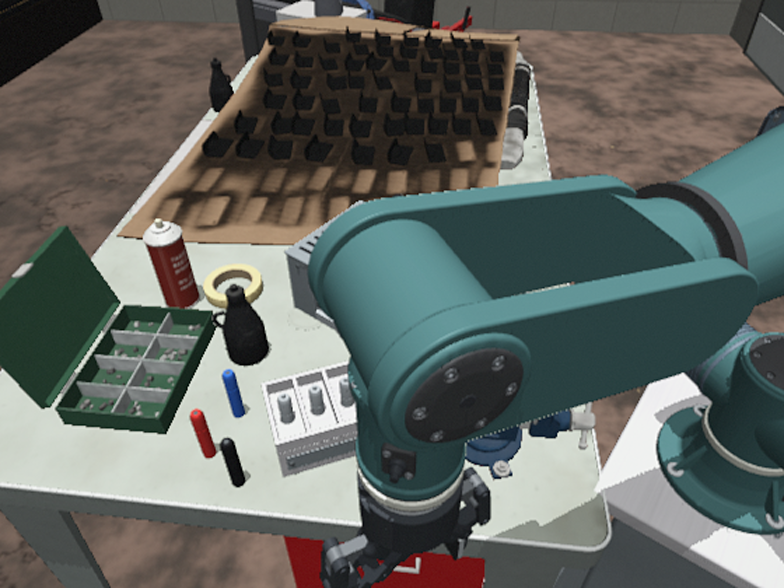

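The scene view shows four steel pins in the block (about (360,222) to (409,185)). The hood is at (485,345), the carrier with its handle at (403,340), and the lever knob at (457,410). The blue, red, black and purple look-alikes stand apart. Next I'll measure them from the depth data.

```bash
python3 - <<'E'
from h import *
D=np.load("/tmp/scene.npz");W=D["W"];p=D["p"]
def at(u,v,r=1):
    u=int(u/1.4);v=int(v/1.4);return np.nanmedian(W[v-r:v+r+1,u-r:u+r+1].reshape(-1,3),0).round(3)
for n,q in dict(table=(350,320),blockcorner=(372,265),handle=(404,326),knob=(456,409),hoodroof=(487,340),plate=(435,350),cup=(277,455),bottle=(500,225),boxtop=(428,420)).items(): print(n,at(*q))
def rect(m,name):
    q=W[m][:,:2].astype(np.float32);r=cv2.minAreaRect(q);print(name,len(q),np.round(r[0],4),np.round(r[1],4),round(r[2],2),np.median(W[m][:,2]).round(4))
    return r
v,u=np.mgrid[0:420,0:560];u=u*1.4;v=v*1.4
box=lambda a,b,c,d:(u>a)&(u<c)&(v>b)&(v<d)
z=W[...,2]
rect(box(325,165,445,275)&(z>.075)&(z<.087),"blocktop")
m=box(325,165,445,275)&(z>.095)&(z<.115);
n,l=cv2.connectedComponents(m.astype(np.uint8))
for i in range(1,n):
    q=W[l==i]; 
    if len(q)>3: print("pin",len(q),q.mean(0).round(4),q[:,2].max().round(3))
rect(box(455,270,520,425)&(z>.127)&(z<.14)&~box(440,395,470,425),"roof")
rect(box(385,310,420,350)&(z>.09)&(z<.106),"handletop")
rect(box(400,395,470,455)&(z>.044)&(z<.055),"boxtop")
q=W[box(440,395,470,425)&(z>.115)];print("knob",q.mean(0),q.min(0),q.max(0))
q=W[box(385,310,425,372)&(z>.002)&(z<.012)];print(q.min(0),q.max(0))
im,zb=topmap(W,p,.25,.75,-.3,.35,.002);save("top",im,2)
E
```

```text
table [0.481 0.076 0.   ]
blockcorner [0.501 0.186 0.032]
handle [0.589 0.025 0.101]
knob [ 0.693 -0.13   0.149]
hoodroof [0.729 0.004 0.135]
plate [0.647 0.035 0.006]
cup [ 0.425 -0.22   0.06 ]
bottle [0.732 0.249 0.133]
boxtop [ 0.654 -0.129  0.077]
blocktop 934 [0.5108 0.2933] [0.192 0.121] 55.89 0.0817
pin 44 [0.5509 0.3466 0.1035] 0.111
pin 43 [0.5243 0.309  0.1038] 0.11
pin 42 [0.4991 0.2708 0.1038] 0.109
pin 47 [0.473  0.2335 0.1037] 0.111
roof 2184 [0.7296 0.0224] [0.2131 0.0623] 88.89 0.1344
handletop 110 [0.5924 0.0226] [0.0171 0.0359] 87.73 0.0995
boxtop 216 [ 0.6726 -0.1196] [0.0758 0.0944] 89.91 0.0496
knob [ 0.69486472 -0.13032027  0.14170093] [ 0.68207978 -0.14078265  0.11577421] [ 0.70851423 -0.11584091  0.15209474]
[ 0.54651201 -0.01700056  0.00200343] [0.63536966 0.1165443  0.01184675]
```

View pics/top.png

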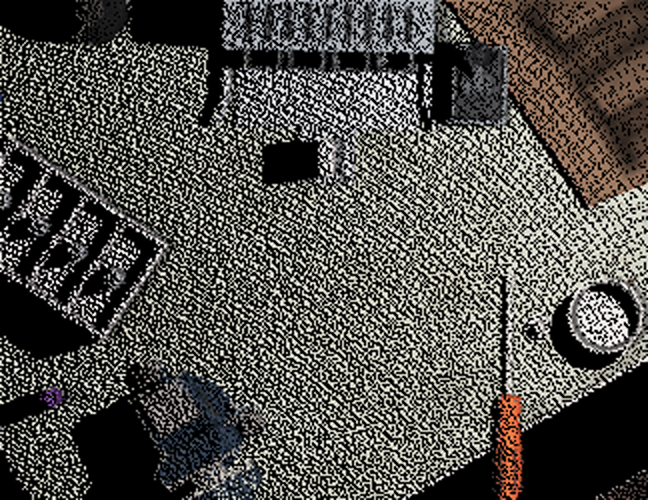

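The sizes agree with the given data: block top at 82 mm, pin pitch 46 mm, and roof front near x≈0.70. The mouth is therefore at about (0.70, 0.022) and the carrier sits about 28 mm short of home. First I'll move towards the lever.

```bash
python3 -m jog '{"jaw":[0,0,0,0,0],"travel":[[-249,-217,-40],[-249,-217,-40],[-249,-217,-40],[-249,-217,-40],[-249,-217,-40]],"spin":[-10,-20,-25,-25,-25]}' 40; python3 - <<'E'
from h import *
print(togo(.6,-.13,.25),togo(.745,-.13,.2),np.round(robot.state()["orientation"],3).tolist())
E
```

```text
clock: 0.72
position: [0.3564, 0.2166, 0.2677]
orientation: [[-1.0, -0.004, -0.001], [-0.004, 1.0, -0.002], [0.001, -0.002, -1.0]]
contact_force: [0.8, 0.3, -0.0]
gripper_width: -0.0001
[-242.2 -347.5   18.1] [-387.3 -348.    68. ] [[-1.0, -0.004, -0.001], [-0.004, 1.0, -0.002], [0.001, -0.002, -1.0]]
```

```bash
python3 -m jog '{"jaw":[0,0,0,0,0],"travel":[[-200,-300,-20],[-200,-300,-20],[-200,-300,-20],[-200,-300,-20],[-200,-300,-20]],"spin":[0,0,0,0,0]}' >/dev/null; python3 -m jog '{"jaw":[0,0,0],"travel":[[-20,-60,0],[-20,-60,0],[-20,-60,0]],"spin":[0,0,0]}'; python3 - <<'E'
from h import *
C=cam("wrist");save("w1",C[0],1.4);W=cloud(C);np.savez("/tmp/w1",p=C[0],W=W)
print(C[2].round(3).tolist(),C[3]);z=W[...,2]
print(np.nanmin(W.reshape(-1,3),0),np.nanmax(W.reshape(-1,3),0))
print(togo(.745,-.13,.2))
E
```

```text
clock: 1.72
position: [0.5503, -0.1025, 0.2842]
orientation: [[-1.0, -0.003, -0.003], [-0.003, 1.0, -0.0], [0.003, -0.0, -1.0]]
contact_force: [-0.0, -0.5, -0.2]
gripper_width: 0.0003
[[-0.002, 0.96, 0.281, 0.479], [1.0, 0.002, 0.0, -0.103], [-0.0, 0.281, -0.96, 0.427], [0.0, 0.0, 0.0, 1.0]] 362.1932265323394
[ 0.17681746 -0.97961497 -0.76745495] [0.88144649 0.29590291 0.37514464]
[-194.8  -29.1   84.2]
```

View pics/w1.png

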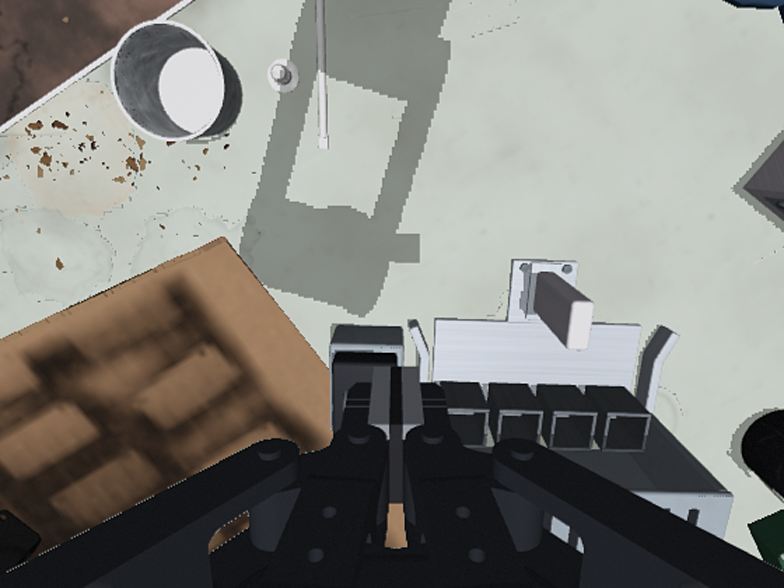

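The wrist view shows the carrier's four empty sockets in a row at about (463–625,430), the handle top at (580,335), and the switch box at (368,340), with the fingers hiding the lever. I'll measure the carrier and hood more precisely here, then move the fingers past the lever.

```bash
python3 - <<'E'
from h import *
D=np.load("/tmp/w1.npz");W=D["W"];v,u=np.mgrid[0:420,0:560];u=u*1.4;v=v*1.4
box=lambda a,b,c,d:(u>a)&(u<c)&(v>b)&(v<d)
z=W[...,2]
def rect(m,name):
    q=W[m][:,:2].astype(np.float32);r=cv2.minAreaRect(q);print(name,len(q),np.round(r[0],4),np.round(r[1],4),round(r[2],2),np.median(W[m][:,2]).round(4))
rect(box(500,250,620,355)&(z>.096)&(z<.104),"handletop")
rect(box(430,370,660,455)&(z>.054)&(z<.062),"rims")
rect(box(430,310,645,385)&(z>.003)&(z<.009),"plate")
rect(box(325,315,410,375)&(z>.044)&(z<.055),"boxtop")
E
python3 -m jog '{"jaw":[0,0,0,0,0],"travel":[[-60,-28,0],[-120,-28,0],[-180,-28,0],[-197,-28,0],[-197,-28,0]],"spin":[0,0,0,0,0]}'; python3 -m jog '{"jaw":[0,0,0,0],"travel":[[0,0,60],[0,0,120],[0,0,162],[0,0,162]],"spin":[0,0,0,0]}'
```

```text
handletop 597 [0.5926 0.0229] [0.0165 0.0353] 89.45 0.0999
rims 1363 [0.698  0.0291] [0.1821 0.04  ] 86.93 0.0576
plate 6164 [0.6465 0.0257] [0.19   0.0708] 89.93 0.0062
boxtop 493 [ 0.6389 -0.1267] [0.0603 0.027 ] 89.25 0.0496
clock: 2.4
position: [0.7482, -0.1263, 0.2823]
orientation: [[-1.0, -0.008, -0.005], [-0.008, 1.0, 0.0], [0.005, 0.0, -1.0]]
contact_force: [-0.6, -0.1, -0.6]
gripper_width: 0.0001
clock: 2.9
position: [0.7437, -0.1243, 0.1161]
orientation: [[-1.0, -0.009, -0.014], [-0.009, 1.0, 0.003], [0.014, 0.003, -1.0]]
contact_force: [0.3, -0.0, 0.6]
gripper_width: -0.0003
```

```bash
python3 -m jog '{"jaw":[0,0,0,0,0],"travel":[[20,-3,0],[40,-3,0],[60,-3,0],[76,-3,0],[76,-3,0]],"spin":[0,0,0,0,0]}';python3 -m jog '{"jaw":[0,0,0],"travel":[[5,0,0],[5,0,0],[5,0,0]],"spin":[0,0,0]}'
```

```text
clock: 3.52
position: [0.6686, -0.128, 0.1225]
orientation: [[-1.0, -0.009, -0.007], [-0.009, 1.0, 0.001], [0.007, 0.001, -1.0]]
contact_force: [-0.0, 0.3, -0.0]
gripper_width: 0.0001
clock: 3.9
position: [0.664, -0.1281, 0.1228]
orientation: [[-1.0, -0.009, -0.007], [-0.009, 1.0, 0.001], [0.007, 0.001, -1.0]]
contact_force: [0.4, 0.5, 1.5]
gripper_width: -0.0
```

```bash
python3 -m jog '{"jaw":[0,0,0],"travel":[[4,0,0],[4,0,0],[4,0,0]],"spin":[0,0,0]}';python3 -m jog '{"jaw":[0,0,0],"travel":[[4,0,0],[4,0,0],[4,0,0]],"spin":[0,0,0]}'; python3 - <<'E'
from h import *
C=cam("scene");save("s1",C[0][180:360,200:400],4)
E
```

```text
clock: 4.28
position: [0.6598, -0.1281, 0.1226]
orientation: [[-1.0, -0.009, -0.007], [-0.009, 1.0, 0.001], [0.007, 0.001, -1.0]]
contact_force: [-0.1, -0.6, -1.1]
gripper_width: -0.0002
clock: 4.65
position: [0.6557, -0.1281, 0.1226]
orientation: [[-1.0, -0.009, -0.008], [-0.009, 1.0, 0.001], [0.008, 0.001, -1.0]]
contact_force: [0.1, -0.6, -0.9]
gripper_width: 0.0002
```

View pics/s1.png

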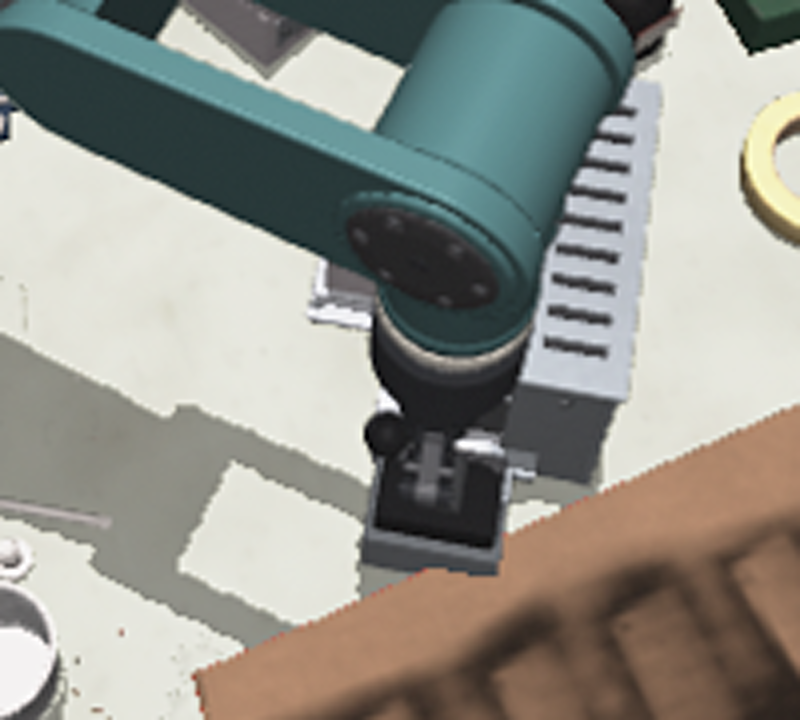

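The knob is at crop (383,433), well over on the off side. I'll compute its position and the lever angle.

```bash
python3 - <<'E'
from h import *
C=cam("scene");p,d,T,f,cx,cy=C
r=T[:3,:3]@np.array([(295.7-cx)/f,(288.2-cy)/f,1]);o=T[:3,3]
for y in(-.128,-.13):
    P=o+r*(y-o[1])/r[1];print(P)
W=cloud(C);print(W[286:291,294:298].reshape(-1,3).mean(0))
print(togo(.55,-.05,.27),togo(.593,.023,.25))
E
```

```text
[ 0.630374  -0.128      0.1365134]
[ 0.63051094 -0.13        0.14134985]
[ 0.63013742 -0.13130666  0.14542079]
[ 106.1   79.2 -146.5] [  62.2  151.8 -126.8]
```

The knob is at x≈0.63, so the lever is at its off stop. Next I'll back off, rise and go over the handle.

```bash
python3 -m jog '{"jaw":[0,0,0,50,50],"travel":[[-10,0,0],[-10,0,-60],[-10,0,-120],[30,60,-127],[62,120,-127]],"spin":[0,0,0,0,0]}' 60;python3 -m jog '{"jaw":[50,50,50],"travel":[[0,32,0],[0,32,0],[0,32,0]],"spin":[0,0,0]}'; python3 - <<'E'
from h import *
C=cam("wrist");save("w2",C[0],1.4);W=cloud(C);z=W[...,2];m=(z>.096)&(z<.104);m[:140]=0;m[:,:150]=0;m[:,420:]=0
n,l=cv2.connectedComponents(m.astype(np.uint8))
for i in range(1,n):
    if (l==i).sum()>150:print((l==i).sum(),cv2.minAreaRect(W[l==i][:,:2].astype(np.float32)))
print(togo(.5925,.023,.061),np.round(robot.state()["orientation"],3).tolist())
E
```

```text
clock: 5.38
position: [0.6017, -0.0217, 0.2521]
orientation: [[-1.0, -0.007, -0.004], [-0.007, 1.0, 0.001], [0.004, 0.001, -1.0]]
contact_force: [-0.0, 1.1, -0.9]
gripper_width: 0.0359
clock: 5.75
position: [0.6019, 0.0098, 0.2521]
orientation: [[-1.0, -0.007, -0.004], [-0.007, 1.0, -0.0], [0.004, -0.0, -1.0]]
contact_force: [0.4, 0.1, -0.4]
gripper_width: 0.0502
795 ((0.5931957960128784, 0.023577747866511345), (0.015987934544682503, 0.03602074831724167), 88.39947509765625)
[  8.5  13.7 190.9] [[-1.0, -0.007, -0.004], [-0.007, 1.0, 0.0], [0.004, 0.0, -1.0]]
```

```bash
python3 -m jog '{"jaw":[50,50,50,50,50],"travel":[[9,14,50],[9,14,110],[9,14,160],[9,14,190],[9,14,190]],"spin":[0,0,0,0,0]}' 60;python3 -m jog '{"jaw":[0,0,0,0,0],"travel":[[0,0,0],[0,0,0],[0,0,0],[0,0,0],[0,0,0]],"spin":[0,0,0,0,0]}'
```

```text
clock: 6.42
position: [0.5898, 0.0221, 0.0581]
orientation: [[-1.0, -0.005, -0.012], [-0.005, 1.0, 0.0], [0.012, 0.0, -1.0]]
contact_force: [-0.6, -0.2, -0.5]
gripper_width: 0.0503
clock: 7.05
position: [0.5911, 0.0217, 0.0601]
orientation: [[-1.0, -0.005, -0.008], [-0.005, 1.0, -0.001], [0.008, -0.001, -1.0]]
contact_force: [0.6, -2.5, 5.5]
gripper_width: 0.0149
```

```bash
python3 -m jog '{"jaw":[0,0,0,0,0],"travel":[[15,0,0],[40,0,0],[70,0,0],[100,0,0],[115,0,0]],"spin":[0,0,0,0,0]}' 60;python3 -m jog '{"jaw":[0,0,0,0],"travel":[[20,0,0],[30,0,0],[30,0,0],[30,0,0]],"spin":[0,0,0,0]}';python3 -m jog '{"jaw":[50,50,50,50,50],"travel":[[0,0,0],[0,0,0],[0,0,-60],[0,0,-120],[0,0,-180]],"spin":[0,0,0,0,0]}'; python3 - <<'E'
from h import *
print(togo(.473,.2335,.25))
E
```

```text
clock: 7.68
position: [0.4738, 0.0215, 0.0603]
orientation: [[-1.0, -0.005, -0.01], [-0.005, 1.0, -0.0], [0.01, -0.0, -1.0]]
contact_force: [0.2, -0.0, -3.2]
gripper_width: 0.0153
clock: 8.18
position: [0.4436, 0.0215, 0.0602]
orientation: [[-1.0, -0.005, -0.011], [-0.005, 1.0, 0.0], [0.011, 0.0, -1.0]]
contact_force: [-1.1, 0.9, -0.7]
gripper_width: 0.0156
clock: 8.8
position: [0.4457, 0.0214, 0.2423]
orientation: [[-1.0, -0.005, -0.01], [-0.005, 1.0, -0.0], [0.01, -0.0, -1.0]]
contact_force: [0.6, -0.2, 0.8]
gripper_width: 0.0498
[-28.2 212.   -8. ]
```

```bash
python3 -m jog '{"jaw":[50,50,50,50,50],"travel":[[-5,50,-10],[-10,100,-20],[-15,150,-20],[-28,200,-20],[-28,212,-20]],"spin":[10,20,30,40,50]}' >/dev/null;python3 -m jog '{"jaw":[50,50,50,50,50],"travel":[[0,0,0],[0,0,0],[0,0,0],[0,0,0],[0,0,0]],"spin":[10,20,30,40,50]}' >/dev/null;python3 -m jog '{"jaw":[50,50,50,50],"travel":[[0,0,0],[0,0,0],[0,0,0],[0,0,0]],"spin":[10,20,26,26]}';python3 - <<'E'
from h import *
C=cam("wrist");save("w3",C[0],1.4);W=cloud(C);np.savez("/tmp/w3",p=C[0],W=W);z=W[...,2];m=(z>.1)&(z<.112)
n,l=cv2.connectedComponents(m.astype(np.uint8))
for i in range(1,n):
    if (l==i).sum()>50:
        q=W[l==i];print((l==i).sum(),cv2.minEnclosingCircle(q[:,:2].astype(np.float32)),q.mean(0))
m=(z>.077)&(z<.086);
print(cv2.minAreaRect(W[m][:,:2].astype(np.float32)))
s=robot.state();print(np.round(s["orientation"],3).tolist(),s["joint_positions"])
E
```

```text
clock: 10.55
position: [0.474, 0.2367, 0.2615]
orientation: [[0.589, 0.808, -0.01], [0.808, -0.589, 0.001], [-0.005, -0.009, -1.0]]
contact_force: [0.2, -0.4, 0.1]
gripper_width: 0.0502
582 ((0.5509452223777771, 0.3498673141002655), 0.009967963211238384) [0.55056511 0.34935186 0.10499356]
504 ((0.5247763395309448, 0.31191104650497437), 0.009735766798257828) [0.52493205 0.31194338 0.1050944 ]
438 ((0.49903273582458496, 0.2740606963634491), 0.009872130118310452) [0.49941444 0.27446136 0.10514582]
384 ((0.47326013445854187, 0.23634487390518188), 0.009989689104259014) [0.47375054 0.2372293  0.10509101]
148 ((0.3530328869819641, 0.298475980758667), 0.0074088554829359055) [0.35430956 0.29992078 0.10062732]
250 ((0.32150131464004517, 0.1312883049249649), 0.013881279155611992) [0.32332631 0.13367501 0.10595865]
((0.5045279264450073, 0.2873155474662781), (0.4360531270503998, 0.20993158221244812), 11.858050346374512)
[[0.589, 0.808, -0.01], [0.808, -0.589, 0.001], [-0.005, -0.009, -1.0]] [0.35362561 0.0443943  1.35671825 0.00418417 1.74967905 0.98422654]
```

View pics/w3.png

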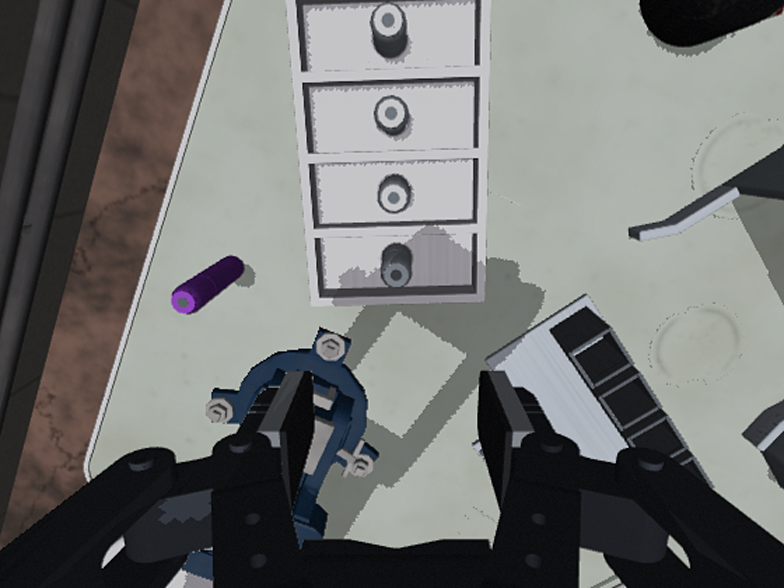

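All four pins stand in the block. In this view their tops are at (388,20), (391,115), (394,195) and (396,265), at a 46 mm pitch. Purple is off to the left, and the carrier is out at the lower right. I'll take the nearest pin first.

```bash
python3 - <<'E'
from h import *
print(togo(.4733,.2363,.068),togo(.4733,.2363,.12))
E
python3 -m jog '{"jaw":[50,50,50,50],"travel":[[-1,0,40],[-1,0,90],[-1,0,140],[-1,0,140]],"spin":[-2,-2,-2,-2]}';python3 - <<'E'
from h import *
print(togo(.4733,.2363,.068))
E
```

```text
[  0.4   1.4 193.5] [1.000e-01 9.000e-01 1.415e+02]
clock: 11.1
position: [0.4685, 0.2347, 0.1166]
orientation: [[0.559, 0.829, -0.021], [0.829, -0.56, -0.003], [-0.014, -0.015, -1.0]]
contact_force: [-0.7, 0.2, 0.1]
gripper_width: 0.0497
[ 4.6  3.8 48.5]
```

```bash
python3 -m jog '{"jaw":[50,50,50],"travel":[[4,4,0],[4,4,0],[4,4,0]],"spin":[0,0,0]}';python3 - <<'E'
from h import *
print(togo(.4733,.2363,.068))
E
```

```text
clock: 11.48
position: [0.4754, 0.2363, 0.1187]
orientation: [[0.559, 0.829, -0.017], [0.829, -0.559, -0.002], [-0.011, -0.013, -1.0]]
contact_force: [1.0, -0.2, 0.4]
gripper_width: 0.0502
[-0.6 -1.1 50.7]
```

```bash
python3 -m jog '{"jaw":[50,50,50,50],"travel":[[0,-1,25],[0,-1,50],[0,-1,50],[0,-1,50]],"spin":[0,0,0,0]}' 50;python3 -m jog '{"jaw":[0,0,0,0,0],"travel":[[0,0,0],[0,0,0],[0,0,0],[0,0,0],[0,0,0]],"spin":[0,0,0,0,0]}'
```

```text
clock: 11.98
position: [0.4746, 0.2371, 0.0702]
orientation: [[0.559, 0.829, -0.015], [0.829, -0.559, -0.001], [-0.009, -0.012, -1.0]]
contact_force: [-0.7, 0.2, 0.7]
gripper_width: 0.0501
clock: 12.6
position: [0.475, 0.238, 0.072]
orientation: [[0.559, 0.829, -0.013], [0.829, -0.559, 0.001], [-0.006, -0.012, -1.0]]
contact_force: [-2.8, 1.4, 5.2]
gripper_width: 0.0185
```

```bash
python3 -m jog '{"jaw":[0,0,0,0,0],"travel":[[0,0,-20],[1,0,-50],[1,0,-90],[2,0,-130],[2,0,-140]],"spin":[0,0,0,0,0]}';python3 -m jog '{"jaw":[0,0],"travel":[[0,0,0],[0,0,0]],"spin":[0,0]}';python3 - <<'E'
from h import *
C=cam("scene");save("s2",C[0][100:310,200:420],3);W=cloud(C);np.savez("/tmp/s2",p=C[0],W=W)
z=W[...,2];m=(z>.096)&(z<.104);m[:,:270]=0
n,l=cv2.connectedComponents(m.astype(np.uint8))
for i in range(1,n):
    if (l==i).sum()>30:print((l==i).sum(),cv2.minAreaRect(W[l==i][:,:2].astype(np.float32)))
X=(W[...,0]>.45)&(W[...,0]<.63)&(W[...,1]>-.1)&(W[...,1]<.14)
m=(z>.05)&(z<.062)&X;print("rims",m.sum(),cv2.minAreaRect(W[m][:,:2].astype(np.float32)))
print(np.round(robot.state()["orientation"],3).tolist())
E
```

```text
clock: 13.22
position: [0.4795, 0.2399, 0.2152]
orientation: [[0.559, 0.829, -0.007], [0.829, -0.559, 0.003], [-0.001, -0.007, -1.0]]
contact_force: [-0.0, 0.0, -0.3]
gripper_width: 0.0185
clock: 13.48
position: [0.4788, 0.2395, 0.2132]
orientation: [[0.559, 0.829, -0.01], [0.829, -0.559, 0.002], [-0.004, -0.009, -1.0]]
contact_force: [0.3, 0.1, -0.9]
gripper_width: 0.0188
183 ((0.9452795386314392, 0.4622851610183716), (0.01987452432513237, 0.23321717977523804), 30.547847747802734)
59 ((0.7366278171539307, 0.2480791211128235), (0.02779773436486721, 0.049751512706279755), 69.2293472290039)
52 ((0.9448179602622986, 0.22027504444122314), (0.026464123278856277, 0.06291450560092926), 77.26910400390625)
40 ((0.7256443500518799, -0.08251146972179413), (0.0028566729743033648, 0.055155009031295776), 87.0477294921875)
rims 422 ((0.5094586610794067, 0.021382413804531097), (0.1176188737154007, 0.17067936062812805), 0.00023575407976750284)
[[0.559, 0.829, -0.011], [0.829, -0.559, 0.002], [-0.005, -0.01, -1.0]]
```

View pics/s2.png

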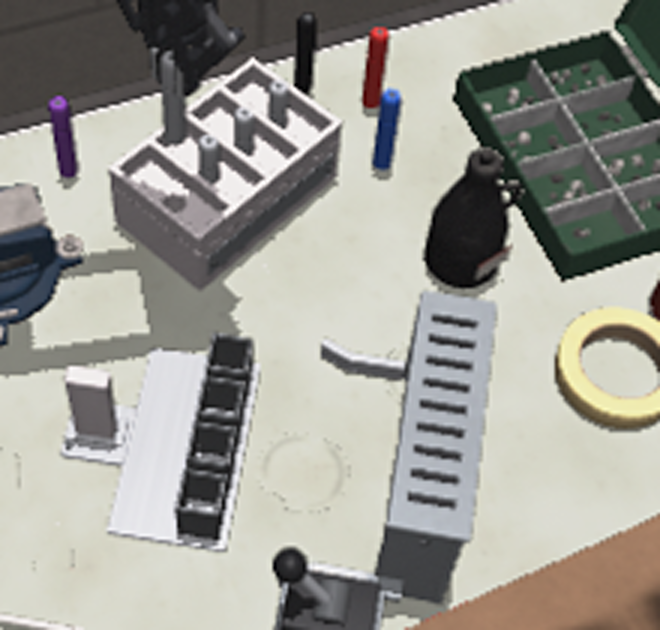

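The pin is out of its well and upright in the grip at crop (172,100). The carrier is out and empty, with its socket row from (232,350) to (205,490), and the lever is off. I'll measure the carrier now.

```bash
cat >> h.py <<'E'
def carrier(W,xr=(.50,.64),yr=(-.12,.16),hx=(.38,.5)):
    z=W[...,2]
    B=lambda a,b:(W[...,0]>a[0])&(W[...,0]<a[1])&(W[...,1]>b[0])&(W[...,1]<b[1])
    h=W[B(hx,yr)&(z>.096)&(z<.104)];r=W[B(xr,yr)&(z>.053)&(z<.062)]
    print("handle",len(h),cv2.minAreaRect(h[:,:2].astype(np.float32)) if len(h) else 0)
    print("rims",len(r),cv2.minAreaRect(r[:,:2].astype(np.float32)) if len(r) else 0)
E
python3 - <<'E'
from h import *
W=np.load("/tmp/s2.npz")["W"];carrier(W)
E
```

```text
handle 91 ((0.4452057182788849, 0.020410267636179924), (0.03518345579504967, 0.01836887188255787), 2.999845266342163)
rims 347 ((0.5501021146774292, 0.02138558030128479), (0.1706657111644745, 0.0362284891307354), 89.95079803466797)
```

```bash
python3 -m jog '{"jaw":[0,0,0,0,0],"travel":[[-28,48,0],[-56,96,0],[-86,144,0],[-86,144,0],[-86,144,0]],"spin":[-10,-20,-30,-34,-34]}';python3 -m jog '{"jaw":[0,0],"travel":[[0,0,0],[0,0,0]],"spin":[0,0]}';python3 - <<'E'
from h import *
C=cam("wrist");save("w4",C[0],1.4);W=cloud(C);np.savez("/tmp/w4",p=C[0],W=W);carrier(W)
s=robot.state();print(np.round(s["orientation"],3).tolist(),togo(.5505,.0875,.09))
E
```

```text
clock: 14.15
position: [0.5494, 0.087, 0.21]
orientation: [[0.002, 1.0, -0.014], [1.0, -0.002, 0.002], [0.001, -0.014, -1.0]]
contact_force: [0.1, 0.8, -1.1]
gripper_width: 0.0187
clock: 14.4
position: [0.5489, 0.0876, 0.2095]
orientation: [[0.002, 1.0, -0.015], [1.0, -0.002, 0.001], [0.001, -0.015, -1.0]]
contact_force: [-0.1, 0.3, -0.7]
gripper_width: 0.0186
handle 881 ((0.44602590799331665, 0.021608049049973488), (0.03589151054620743, 0.016155781224370003), 0.43788763880729675)
rims 987 ((0.550905704498291, 0.02098192274570465), (0.03591660037636757, 0.16814857721328735), 0.1325773298740387)
[[0.002, 1.0, -0.015], [1.0, -0.002, 0.001], [0.001, -0.015, -1.0]] [ -0.3   3.2 119.7]
```

View pics/w4.png

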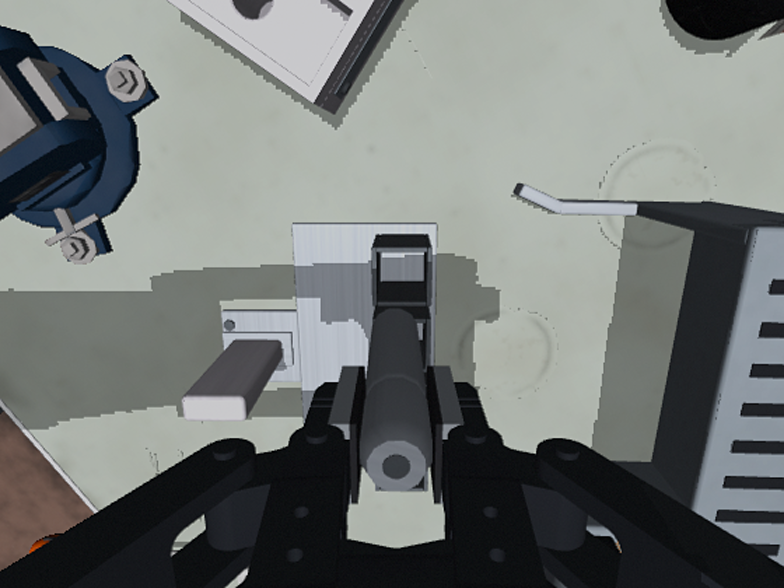

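The held pin (axis at (395,440)) is over socket row +66, and the socket mouth is just below it at (403,265). The carrier measures (0.551, 0.021) with about 0° yaw. I'll lower the pin now.

```bash
python3 -m jog '{"jaw":[0,0,0,0],"travel":[[0,3,30],[0,4,78],[0,4,78],[0,4,78]],"spin":[0,0,0,0]}';python3 - <<'E'
from h import *
print(togo(.552,.0875,.075))
E
```

```text
clock: 14.95
position: [0.5527, 0.0881, 0.1334]
orientation: [[0.001, 1.0, -0.012], [1.0, -0.001, 0.002], [0.002, -0.012, -1.0]]
contact_force: [0.4, -0.3, -0.1]
gripper_width: 0.0185
[-0.7  0.  58.4]
```

```bash
python3 -m jog '{"jaw":[0,0,0,0,0],"travel":[[-1,0,20],[-1,0,40],[-1,0,58],[-1,0,58],[-1,0,58]],"spin":[0,0,0,0,0]}';python3 -m jog '{"jaw":[45,45,45,45,45],"travel":[[0,0,0],[0,0,0],[0,0,0],[0,0,-30],[0,0,-80]],"spin":[0,0,0,0,0]}';python3 -m jog '{"jaw":[50,50,50],"travel":[[0,0,-60],[0,0,-60],[0,0,-60]],"spin":[0,0,0]}'; python3 - <<'E'
from h import *
print(togo(.4990,.2741,.24))
C=cam("wrist");W=cloud(C);carrier(W);z=W[...,2]
m=(z>.1)&(z<.112)&(W[...,1]<.18)&(W[...,0]>.5);q=W[m];print(len(q),q.mean(0) if len(q) else 0)
E
```

```text
clock: 15.58
position: [0.5529, 0.0873, 0.0767]
orientation: [[0.001, 1.0, -0.01], [1.0, -0.001, 0.002], [0.002, -0.01, -1.0]]
contact_force: [0.6, 0.6, -0.6]
gripper_width: 0.0184
clock: 16.2
position: [0.5521, 0.087, 0.1551]
orientation: [[0.001, 1.0, -0.016], [1.0, -0.001, 0.001], [0.001, -0.016, -1.0]]
contact_force: [1.1, -0.2, 0.3]
gripper_width: 0.0452
clock: 16.58
position: [0.5529, 0.0869, 0.215]
orientation: [[0.001, 1.0, -0.016], [1.0, -0.001, 0.001], [0.001, -0.016, -1.0]]
contact_force: [-0.5, -0.6, -0.8]
gripper_width: 0.0502
[187.1 -54.5 -23.9]
handle 832 ((0.44635388255119324, 0.02187022566795349), (0.01556352712213993, 0.03539469465613365), 89.97960662841797)
rims 2348 ((0.5506982207298279, 0.020785339176654816), (0.03607749566435814, 0.1686849594116211), 0.000639772682916373)
726 [0.59541268 0.09698633 0.10530588]
```

```bash
python3 -m jog '{"jaw":[50,50,50,50,50],"travel":[[60,-18,-10],[120,-36,-20],[187,-54,-24],[187,-54,-24],[187,-54,-24]],"spin":[10,20,30,34,34]}';python3 -m jog '{"jaw":[50,50],"travel":[[0,0,0],[0,0,0]],"spin":[0,0]}';python3 - <<'E'
from h import *
C=cam("scene");W=cloud(C);carrier(W);z=W[...,2]
m=(z>.098)&(z<.112)&(W[...,1]<.18)&(W[...,0]>.5)&(W[...,0]<.62);q=W[m];print(len(q),q.mean(0))
s=robot.state();print(np.round(s["orientation"],3).tolist(),togo(.499,.2741,.115))
E
```

```text
clock: 17.25
position: [0.4977, 0.2749, 0.2365]
orientation: [[0.557, 0.83, -0.022], [0.831, -0.557, -0.001], [-0.013, -0.018, -1.0]]
contact_force: [0.2, -0.1, -0.4]
gripper_width: 0.0502
clock: 17.5
position: [0.4978, 0.2736, 0.2354]
orientation: [[0.558, 0.83, -0.024], [0.83, -0.558, -0.002], [-0.015, -0.019, -1.0]]
contact_force: [-0.4, -0.8, 0.3]
gripper_width: 0.0502
handle 86 ((0.4457942545413971, 0.019719313830137253), (0.035135891288518906, 0.018537726253271103), 1.614152193069458)
rims 340 ((0.5600533485412598, -0.01133812963962555), (0.07751329243183136, 0.2393368035554886), 16.252201080322266)
47 [0.55240918 0.08234933 0.10493868]
[[0.558, 0.83, -0.023], [0.83, -0.558, -0.001], [-0.014, -0.019, -1.0]] [  2.6   2.9 120.8]
```

```bash
python3 -m jog '{"jaw":[50,50,50,50,50],"travel":[[3,3,40],[3,3,80],[3,3,116],[3,3,116],[3,3,116]],"spin":[0,0,0,0,0]}';python3 - <<'E'
from h import *
print(togo(.4995,.2745,.070))
E
```

```text
clock: 18.18
position: [0.5005, 0.2742, 0.1214]
orientation: [[0.558, 0.829, -0.021], [0.829, -0.559, -0.0], [-0.012, -0.017, -1.0]]
contact_force: [0.2, -0.3, 0.2]
gripper_width: 0.05
[ 0.3 -0.1 51.5]
```

```bash
python3 -m jog '{"jaw":[50,50,50,50],"travel":[[0,0,25],[0,0,51],[0,0,51],[0,0,51]],"spin":[0,0,0,0]}';python3 -m jog '{"jaw":[0,0,0,0,0],"travel":[[0,0,0],[0,0,0],[0,0,0],[0,0,0],[0,0,0]],"spin":[0,0,0,0,0]}';python3 -m jog '{"jaw":[0,0,0,0,0],"travel":[[0,0,-20],[1,0,-50],[1,0,-90],[2,0,-130],[2,0,-140]],"spin":[0,0,0,0,0]}';python3 - <<'E'
from h import *
print(togo(.5515,.0435,.211))
E
```

```text
clock: 18.68
position: [0.5009, 0.2748, 0.073]
orientation: [[0.559, 0.829, -0.017], [0.829, -0.559, 0.001], [-0.008, -0.015, -1.0]]
contact_force: [0.8, 0.4, -0.5]
gripper_width: 0.0498
clock: 19.3
position: [0.5014, 0.276, 0.0753]
orientation: [[0.558, 0.83, -0.015], [0.83, -0.558, 0.004], [-0.005, -0.015, -1.0]]
contact_force: [-1.7, 2.1, 4.9]
gripper_width: 0.0185
clock: 19.92
position: [0.506, 0.2776, 0.2187]
orientation: [[0.558, 0.83, -0.009], [0.83, -0.558, 0.006], [0.0, -0.011, -1.0]]
contact_force: [0.3, 0.5, -1.5]
gripper_width: 0.0185
[-168.8  168.5    5.9]
```

```bash
python3 -m jog '{"jaw":[0,0,0,0,0],"travel":[[-42,42,0],[-84,84,0],[-126,126,0],[-168,168,4],[-168,168,4]],"spin":[-10,-20,-30,-34,-34]}';python3 -m jog '{"jaw":[0,0,0],"travel":[[0,0,0],[0,0,0],[0,0,0]],"spin":[0,0,0]}';python3 - <<'E'
from h import *
C=cam("wrist");W=cloud(C);np.savez("/tmp/w5",p=C[0],W=W);carrier(W);z=W[...,2]
m=(z>.1)&(z<.112)&(W[...,1]<.18)&(W[...,0]>.5)&(W[...,0]<.62);q=W[m];print(len(q),q.mean(0) if len(q) else 0)
s=robot.state();print(np.round(s["orientation"],3).tolist(),togo(.552,.0433,.135))
E
```

```text
clock: 20.55
position: [0.5511, 0.04, 0.21]
orientation: [[0.006, 1.0, -0.013], [1.0, -0.006, 0.005], [0.005, -0.013, -1.0]]
contact_force: [-0.0, 0.3, -1.4]
gripper_width: 0.0183
clock: 20.92
position: [0.5509, 0.0413, 0.2098]
orientation: [[0.004, 1.0, -0.014], [1.0, -0.004, 0.005], [0.005, -0.014, -1.0]]
contact_force: [-0.5, -0.4, -0.9]
gripper_width: 0.0187
handle 985 ((0.4462794363498688, 0.021222557872533798), (0.01612921990454197, 0.03555252030491829), 89.9104995727539)
rims 1487 ((0.5507777333259583, 0.037848927080631256), (0.035994067788124084, 0.1340482532978058), 0.015178773552179337)
629 [0.55286355 0.08563814 0.10501726]
[[0.004, 1.0, -0.013], [1.0, -0.004, 0.005], [0.005, -0.013, -1.0]] [ 1.8  2.  75. ]
```

```bash
python3 -m jog '{"jaw":[0,0,0,0],"travel":[[2,2,30],[2,2,75],[2,2,75],[2,2,75]],"spin":[0,0,0,0]}';python3 - <<'E'
from h import *
print(togo(.552,.0435,.077))
E
```

```text
clock: 21.48
position: [0.5528, 0.0439, 0.1367]
orientation: [[0.003, 1.0, -0.011], [1.0, -0.003, 0.005], [0.005, -0.011, -1.0]]
contact_force: [0.6, -0.1, -0.1]
gripper_width: 0.0185
[-0.7 -0.2 59.7]
```

```bash
python3 -m jog '{"jaw":[0,0,0,0,0],"travel":[[-1,0,20],[-1,0,40],[-1,0,60],[-1,0,60],[-1,0,60]],"spin":[0,0,0,0,0]}';python3 -m jog '{"jaw":[45,45,45,45,45],"travel":[[0,0,0],[0,0,0],[0,0,0],[0,0,-30],[0,0,-80]],"spin":[0,0,0,0,0]}';python3 -m jog '{"jaw":[50,50,50],"travel":[[0,0,-60],[0,0,-60],[0,0,-60]],"spin":[0,0,0]}'; python3 - <<'E'
from h import *
print(togo(.5248,.3119,.24))
C=cam("wrist");W=cloud(C);carrier(W);z=W[...,2]
m=(z>.1)&(z<.112)&(W[...,1]<.18)&(W[...,0]>.5)&(W[...,0]<.62)
n,l=cv2.connectedComponents(m.astype(np.uint8))
for i in range(1,n): print((l==i).sum(),W[l==i].mean(0).round(4))
E
```

```text
clock: 22.1
position: [0.5538, 0.0432, 0.0793]
orientation: [[0.003, 1.0, -0.007], [1.0, -0.003, 0.005], [0.005, -0.007, -1.0]]
contact_force: [-0.1, 0.1, -1.5]
gripper_width: 0.0189
clock: 22.72
position: [0.5527, 0.0429, 0.1576]
orientation: [[0.003, 1.0, -0.013], [1.0, -0.003, 0.005], [0.005, -0.013, -1.0]]
contact_force: [1.2, -0.6, 1.0]
gripper_width: 0.0449
clock: 23.1
position: [0.5533, 0.0426, 0.2174]
orientation: [[0.003, 1.0, -0.012], [1.0, -0.003, 0.005], [0.005, -0.013, -1.0]]
contact_force: [-0.7, -0.2, -0.6]
gripper_width: 0.05
[269.3 -29.6 -20.9]
handle 939 ((0.4462409019470215, 0.02122977375984192), (0.035686906427145004, 0.016478538513183594), 0.964225172996521)
rims 2235 ((0.5507081151008606, 0.02056921273469925), (0.0360705591738224, 0.16773925721645355), 0.025353405624628067)
588 [0.5529 0.0856 0.105 ]
517 [0.5544 0.0427 0.105 ]
```

Two pins are seated, with their tops at z = 0.105. On to the third.

```bash
python3 -m jog '{"jaw":[50,50,50,50,50],"travel":[[54,-6,-10],[108,-12,-20],[162,-18,-20],[216,-24,-20],[269,-30,-20]],"spin":[10,20,30,34,34]}';python3 -m jog '{"jaw":[50,50,50],"travel":[[0,0,0],[0,0,0],[0,0,0]],"spin":[0,0,0]}';python3 - <<'E'
from h import *
s=robot.state();print(np.round(s["orientation"],3).tolist(),togo(.525,.312,.12))
E
```

```text
clock: 23.78
position: [0.5227, 0.3129, 0.2351]
orientation: [[0.562, 0.827, -0.019], [0.827, -0.562, 0.003], [-0.008, -0.017, -1.0]]
contact_force: [0.4, -1.1, 1.0]
gripper_width: 0.0496
clock: 24.15
position: [0.5228, 0.3115, 0.2343]
orientation: [[0.564, 0.826, -0.02], [0.826, -0.564, 0.002], [-0.01, -0.018, -1.0]]
contact_force: [-0.5, -0.4, 0.5]
gripper_width: 0.0498
[[0.564, 0.826, -0.02], [0.826, -0.564, 0.002], [-0.01, -0.018, -1.0]] [  2.8   3.6 114.2]
```

```bash
python3 -m jog '{"jaw":[50,50,50,50,50],"travel":[[3,3,50],[3,3,100],[3,3,140],[3,3,163],[3,3,163]],"spin":[0,0,0,0,0]}';python3 -m jog '{"jaw":[50,50],"travel":[[0,0,0],[0,0,0]],"spin":[0,0]}';python3 - <<'E'
from h import *
print(togo(.525,.312,.070))
E
```

```text
clock: 24.78
position: [0.5225, 0.3104, 0.0686]
orientation: [[0.565, 0.825, -0.025], [0.825, -0.565, -0.001], [-0.015, -0.021, -1.0]]
contact_force: [-0.3, -0.0, -0.4]
gripper_width: 0.0499
clock: 25.02
position: [0.5236, 0.3104, 0.0705]
orientation: [[0.566, 0.824, -0.023], [0.824, -0.566, 0.0], [-0.012, -0.019, -1.0]]
contact_force: [1.1, 0.0, -0.4]
gripper_width: 0.05
[2.2 0.3 0.4]
```

```bash
python3 -m jog '{"jaw":[50,50,0,0,0],"travel":[[2,0,0],[2,0,0],[2,0,0],[2,0,0],[2,0,0]],"spin":[0,0,0,0,0]}';python3 -m jog '{"jaw":[0,0],"travel":[[0,0,0],[0,0,0]],"spin":[0,0]}';python3 -m jog '{"jaw":[0,0,0,0,0],"travel":[[0,0,-20],[1,0,-50],[1,0,-90],[2,0,-130],[2,0,-140]],"spin":[0,0,0,0,0]}';python3 - <<'E'
from h import *
print(togo(.5515,-.0005,.212))
E
```

```text
clock: 25.65
position: [0.5249, 0.312, 0.0706]
orientation: [[0.566, 0.824, -0.022], [0.824, -0.566, 0.0], [-0.012, -0.019, -1.0]]
contact_force: [-0.0, 0.6, 1.9]
gripper_width: 0.0187
clock: 25.9
position: [0.5249, 0.312, 0.0706]
orientation: [[0.566, 0.824, -0.022], [0.824, -0.566, 0.0], [-0.012, -0.019, -1.0]]
contact_force: [0.9, 0.5, -0.2]
gripper_width: 0.0188
clock: 26.52
position: [0.5303, 0.3143, 0.2139]
orientation: [[0.566, 0.824, -0.017], [0.825, -0.566, 0.003], [-0.007, -0.016, -1.0]]
contact_force: [0.3, 0.2, -1.1]
gripper_width: 0.019
[-247.5  195.7    0.5]
```

```bash
python3 -m jog '{"jaw":[0,0,0,0,0],"travel":[[-45,36,0],[-90,72,0],[-135,108,0],[-185,146,0],[-225,178,0]],"spin":[-10,-20,-30,-34,-34]}' >/dev/null;python3 - <<'E'
from h import *
print(togo(.5515,-.0005,.212))
E
```

```text
[-26.4   3.1  -1.9]
```

```bash
python3 -m jog '{"jaw":[0,0,0,0],"travel":[[-25,3,0],[-25,3,0],[-25,3,0],[-25,3,0]],"spin":[0,0,0,0]}';python3 - <<'E'
from h import *
C=cam("wrist");W=cloud(C);carrier(W);z=W[...,2]
m=(z>.1)&(z<.112)&(W[...,1]<.18)&(W[...,0]>.5)&(W[...,0]<.62);
n,l=cv2.connectedComponents(m.astype(np.uint8))
for i in range(1,n): print((l==i).sum(),W[l==i].mean(0).round(4))
s=robot.state();print(np.round(s["orientation"],3).tolist(),togo(.5525,-.0005,.135))
E
```

```text
clock: 27.65
position: [0.5511, 0.0021, 0.2097]
orientation: [[0.007, 1.0, -0.021], [1.0, -0.006, 0.004], [0.003, -0.021, -1.0]]
contact_force: [-0.8, 0.4, 0.2]
gripper_width: 0.0186
handle 1069 ((0.44626563787460327, 0.02149372175335884), (0.015432166866958141, 0.03567760810256004), 89.46967315673828)
rims 2176 ((0.5670402646064758, -0.011646807193756104), (0.07863277941942215, 0.24149949848651886), 19.10748863220215)
721 [0.553  0.0849 0.105 ]
615 [0.5542 0.0416 0.1051]
[[0.007, 1.0, -0.021], [1.0, -0.006, 0.003], [0.003, -0.021, -1.0]] [-2.8  2.8 74.9]
```

```bash
python3 -m jog '{"jaw":[0,0,0,0],"travel":[[-3,3,30],[-3,3,75],[-3,3,75],[-3,3,75]],"spin":[0,0,0,0]}';python3 - <<'E'
from h import *
print(togo(.5525,-.0007,.074))
E
```

```text
clock: 28.2
position: [0.5535, -0.0002, 0.1365]
orientation: [[0.006, 1.0, -0.019], [1.0, -0.006, 0.003], [0.003, -0.019, -1.0]]
contact_force: [1.2, 0.3, 0.4]
gripper_width: 0.0188
[-0.7  0.2 62.5]
```

```bash
python3 -m jog '{"jaw":[0,0,0,0,0],"travel":[[-1,0,20],[-1,0,40],[-1,0,62],[-1,0,62],[-1,0,62]],"spin":[0,0,0,0,0]}';python3 -m jog '{"jaw":[45,45,45,45,45],"travel":[[0,0,0],[0,0,0],[0,0,0],[0,0,-30],[0,0,-80]],"spin":[0,0,0,0,0]}';python3 -m jog '{"jaw":[50,50,50],"travel":[[0,0,-60],[0,0,-60],[0,0,-60]],"spin":[0,0,0]}'; python3 - <<'E'
from h import *
print(togo(.551,.3499,.24))
C=cam("wrist");W=cloud(C);carrier(W,xr=(.5,.6));z=W[...,2]
m=(z>.1)&(z<.112)&(W[...,1]<.18)&(W[...,0]>.5)&(W[...,0]<.62)
n,l=cv2.connectedComponents(m.astype(np.uint8))
for i in range(1,n): print((l==i).sum(),W[l==i].mean(0).round(4))
E
```

```text
clock: 28.82
position: [0.554, -0.0011, 0.077]
orientation: [[0.005, 1.0, -0.015], [1.0, -0.005, 0.003], [0.003, -0.015, -1.0]]
contact_force: [0.1, 0.5, 0.4]
gripper_width: 0.0183
clock: 29.45
position: [0.5534, -0.0012, 0.1554]
orientation: [[0.006, 1.0, -0.02], [1.0, -0.005, 0.003], [0.003, -0.021, -1.0]]
contact_force: [0.5, 0.2, 1.0]
gripper_width: 0.0449
clock: 29.82
position: [0.5545, -0.0013, 0.2152]
orientation: [[0.006, 1.0, -0.02], [1.0, -0.005, 0.003], [0.003, -0.021, -1.0]]
contact_force: [-0.7, 0.8, -1.1]
gripper_width: 0.0503
[351.3  -6.  -23.5]
handle 1042 ((0.44678041338920593, 0.02123161032795906), (0.015680653974413872, 0.03534596413373947), 89.9421157836914)
rims 2462 ((0.5510985255241394, 0.020967744290828705), (0.03606061264872551, 0.1679704189300537), 0.049410201609134674)
700 [0.5532 0.0848 0.105 ]
604 [0.5545 0.0416 0.105 ]
534 [0.5545 0.0008 0.105 ]
```

Three are seated. Now the fourth pin.

```bash
python3 -m jog '{"jaw":[50,50,50,50,50],"travel":[[54,-1,-10],[108,-2,-20],[162,-3,-20],[216,-4,-20],[270,-5,-20]],"spin":[10,20,30,34,34]}'>/dev/null;python3 - <<'E'
from h import *
print(togo(.551,.35,.235))
E
```

```text
[ 66.6 -44.3  -2.7]
```

```bash
python3 -m jog '{"jaw":[50,50,50,50,50],"travel":[[33,-22,0],[66,-44,0],[66,-44,0],[66,-44,0],[66,-44,0]],"spin":[0,0,0,0,0]}';python3 - <<'E'
from h import *
s=robot.state();print(np.round(s["orientation"],3).tolist(),togo(.5515,.3505,.071))
C=cam("wrist");W=cloud(C);z=W[...,2]
m=(z>.098)&(z<.112)&(np.hypot(W[...,0]-.551,W[...,1]-.35)<.03);print(m.sum(),cv2.minEnclosingCircle(W[m][:,:2].astype(np.float32)) if m.sum() else 0)
E
```

```text
clock: 31.12
position: [0.5509, 0.348, 0.2318]
orientation: [[0.565, 0.824, -0.028], [0.825, -0.566, 0.001], [-0.015, -0.024, -1.0]]
contact_force: [0.1, -0.0, 0.4]
gripper_width: 0.0498
[[0.565, 0.824, -0.028], [0.825, -0.566, 0.001], [-0.015, -0.024, -1.0]] [  4.8   2.9 160.7]
490 ((0.5511667132377625, 0.3505811095237732), 0.009965156204998493)
```

```bash
python3 -m jog '{"jaw":[50,50,50,50,50],"travel":[[5,3,50],[5,3,100],[5,3,140],[5,3,160],[5,3,160]],"spin":[0,0,0,0,0]}';python3 -m jog '{"jaw":[50,50],"travel":[[0,0,0],[0,0,0]],"spin":[0,0]}';python3 - <<'E'
from h import *
print(togo(.551,.3503,.070))
E
```

```text
clock: 31.8
position: [0.5513, 0.3497, 0.0708]
orientation: [[0.566, 0.824, -0.03], [0.824, -0.566, 0.0], [-0.017, -0.025, -1.0]]
contact_force: [0.2, 1.0, 0.1]
gripper_width: 0.0501
clock: 32.05
position: [0.5526, 0.3503, 0.0733]
orientation: [[0.566, 0.824, -0.026], [0.824, -0.566, 0.002], [-0.013, -0.023, -1.0]]
contact_force: [0.7, -0.2, 0.4]
gripper_width: 0.0501
[-0.8 -1.3  3.3]
```

```bash
python3 -m jog '{"jaw":[50,50,0,0,0],"travel":[[-1,-1,2],[-1,-1,2],[-1,-1,2],[-1,-1,2],[-1,-1,2]],"spin":[0,0,0,0,0]}';python3 -m jog '{"jaw":[0,0],"travel":[[0,0,0],[0,0,0]],"spin":[0,0]}';python3 -m jog '{"jaw":[0,0,0,0,0],"travel":[[0,0,-20],[1,0,-50],[1,0,-90],[2,0,-130],[2,0,-140]],"spin":[0,0,0,0,0]}';python3 - <<'E'
from h import *
print(togo(.5525,-.0445,.212))
E
```

```text
clock: 32.67
position: [0.5512, 0.3501, 0.0715]
orientation: [[0.566, 0.824, -0.026], [0.824, -0.566, 0.002], [-0.013, -0.023, -1.0]]
contact_force: [-1.0, -0.8, 0.8]
gripper_width: 0.0186
clock: 32.92
position: [0.5512, 0.3501, 0.0715]
orientation: [[0.566, 0.824, -0.026], [0.824, -0.566, 0.002], [-0.013, -0.023, -1.0]]
contact_force: [0.2, 0.8, 0.2]
gripper_width: 0.0186
clock: 33.55
position: [0.5574, 0.3521, 0.2169]
orientation: [[0.566, 0.824, -0.019], [0.824, -0.566, 0.006], [-0.006, -0.019, -1.0]]
contact_force: [0.6, 0.7, -0.5]
gripper_width: 0.0187
[-329.6  220.6    2.7]
```

```bash
python3 -m jog '{"jaw":[0,0,0,0,0],"travel":[[-45,30,0],[-90,60,0],[-135,90,0],[-180,120,0],[-230,154,0]],"spin":[-10,-20,-30,-34,-34]}' >/dev/null;python3 - <<'E'
from h import *
print(togo(.5525,-.0445,.212))
E
```

```text
[-118.3    0.3    1.4]
```

```bash
python3 -m jog '{"jaw":[0,0,0,0,0],"travel":[[-60,0,0],[-118,0,0],[-118,0,0],[-118,0,0],[-118,0,0]],"spin":[0,0,0,0,0]}';python3 - <<'E'
from h import *
C=cam("wrist");W=cloud(C);carrier(W,xr=(.5,.6));z=W[...,2]
m=(z>.1)&(z<.112)&(W[...,1]<.18)&(W[...,0]>.5)&(W[...,0]<.62);
n,l=cv2.connectedComponents(m.astype(np.uint8))
for i in range(1,n): print((l==i).sum(),W[l==i].mean(0).round(4))
s=robot.state();print(np.round(s["orientation"],3).tolist(),togo(.5525,-.0447,.135))
E
```

```text
clock: 34.8
position: [0.552, -0.0428, 0.213]
orientation: [[0.006, 1.0, -0.022], [1.0, -0.005, 0.006], [0.006, -0.022, -1.0]]
contact_force: [0.2, 0.4, -0.7]
gripper_width: 0.0188
handle 1214 ((0.4464622139930725, 0.020654777064919472), (0.015652747824788094, 0.036242347210645676), 89.64938354492188)
rims 2762 ((0.5511451363563538, 0.021033845841884613), (0.036122940480709076, 0.16788798570632935), 0.08469855785369873)
815 [0.5531 0.084  0.1051]
693 [0.5544 0.0408 0.105 ]
615 [5.542e-01 4.000e-04 1.050e-01]
[[0.005, 1.0, -0.022], [1.0, -0.005, 0.006], [0.006, -0.022, -1.0]] [-2.5  2.1 78.1]
```

```bash
python3 -m jog '{"jaw":[0,0,0,0],"travel":[[-2,2,30],[-2,2,78],[-2,2,78],[-2,2,78]],"spin":[0,0,0,0]}';python3 - <<'E'
from h import *
print(togo(.5525,-.0447,.074))
E
```

```text
clock: 35.35
position: [0.5533, -0.0437, 0.1368]
orientation: [[0.004, 1.0, -0.02], [1.0, -0.004, 0.006], [0.006, -0.02, -1.0]]
contact_force: [-0.1, 0.3, 0.3]
gripper_width: 0.0189
[-1.4  0.4 62.8]
```

```bash
python3 -m jog '{"jaw":[0,0,0,0,0],"travel":[[-1,0,20],[-1,0,40],[-1,0,62],[-1,0,62],[-1,0,62]],"spin":[0,0,0,0,0]}';python3 -m jog '{"jaw":[45,45,45,45,45],"travel":[[0,0,0],[0,0,0],[0,0,0],[0,0,-30],[0,0,-80]],"spin":[0,0,0,0,0]}';python3 -m jog '{"jaw":[50,50,50],"travel":[[0,0,-80],[0,0,-80],[0,0,-80]],"spin":[0,0,0]}'; python3 - <<'E'
from h import *
print(togo(.4465,.0212,.23))
C=cam("wrist");W=cloud(C);carrier(W,xr=(.5,.6));z=W[...,2]
m=(z>.1)&(z<.112)&(W[...,1]<.18)&(W[...,0]>.5)&(W[...,0]<.62)
n,l=cv2.connectedComponents(m.astype(np.uint8))
for i in range(1,n): print((l==i).sum(),W[l==i].mean(0).round(4))
E
```

```text
clock: 35.98
position: [0.5538, -0.0445, 0.0775]
orientation: [[0.004, 1.0, -0.015], [1.0, -0.004, 0.005], [0.005, -0.015, -1.0]]
contact_force: [0.6, -0.1, -0.5]
gripper_width: 0.0187
clock: 36.6
position: [0.5534, -0.0446, 0.1557]
orientation: [[0.004, 1.0, -0.021], [1.0, -0.004, 0.006], [0.006, -0.021, -1.0]]
contact_force: [-0.5, 0.4, 0.0]
gripper_width: 0.0451
clock: 36.98
position: [0.5557, -0.0452, 0.2372]
orientation: [[0.004, 1.0, -0.018], [1.0, -0.004, 0.005], [0.005, -0.018, -1.0]]
contact_force: [-0.3, 0.2, -0.6]
gripper_width: 0.0499
[  66.  -109.3    9.5]
handle 1026 ((0.4467199444770813, 0.02091958001255989), (0.015424978919327259, 0.03578560799360275), 89.7319107055664)
rims 2469 ((0.5511404275894165, 0.02091168612241745), (0.036068838089704514, 0.16794481873512268), 0.09930673241615295)
679 [0.5533 0.084  0.105 ]
587 [0.5545 0.0408 0.105 ]
514 [5.543e-01 3.000e-04 1.051e-01]
459 [ 0.5531 -0.0413  0.1051]
```

All four are standing. I'll turn the tool for the handle and move over it, well above the pins.

```bash
python3 -m jog '{"jaw":[50,50,50,50,50],"travel":[[22,-36,0],[44,-72,0],[66,-109,0],[66,-109,0],[66,-109,0]],"spin":[-10,-20,-30,-40,-50]}'>/dev/null;python3 -m jog '{"jaw":[50,50,50,50,50],"travel":[[0,0,0],[0,0,0],[0,0,0],[0,0,0],[0,0,0]],"spin":[-10,-20,-30,-40,-40]}';python3 - <<'E'
from h import *
C=cam("wrist");save("w6",C[0],1.4);W=cloud(C);carrier(W,xr=(.5,.6));z=W[...,2]
s=robot.state();print(np.round(s["orientation"],3).tolist(),togo(.4465,.0212,.061))
v,u=np.mgrid[0:420,0:560]
m=(z>.1275)&(z<.14)&(W[...,0]>.6);r=cv2.minAreaRect(W[m][:,:2].astype(np.float32));print("roof",m.sum(),r)
E
```

```text
clock: 38.28
position: [0.4431, 0.0219, 0.2318]
orientation: [[-0.999, -0.0, -0.033], [-0.001, 1.0, 0.007], [0.033, 0.007, -0.999]]
contact_force: [1.3, -0.1, 0.8]
gripper_width: 0.0498
handle 863 ((0.44575798511505127, 0.020840689539909363), (0.035620566457509995, 0.015300892293453217), 0.2434796243906021)
rims 1469 ((0.5506992340087891, 0.020944517105817795), (0.036910735070705414, 0.1175340861082077), 0.31098660826683044)
[[-0.999, 0.0, -0.032], [0.0, 1.0, 0.007], [0.032, 0.007, -0.999]] [ -8.6  -1.9 171.1]
roof 0 ((0.0, 0.0), (0.0, 0.0), 0.0)
```

View pics/w6.png

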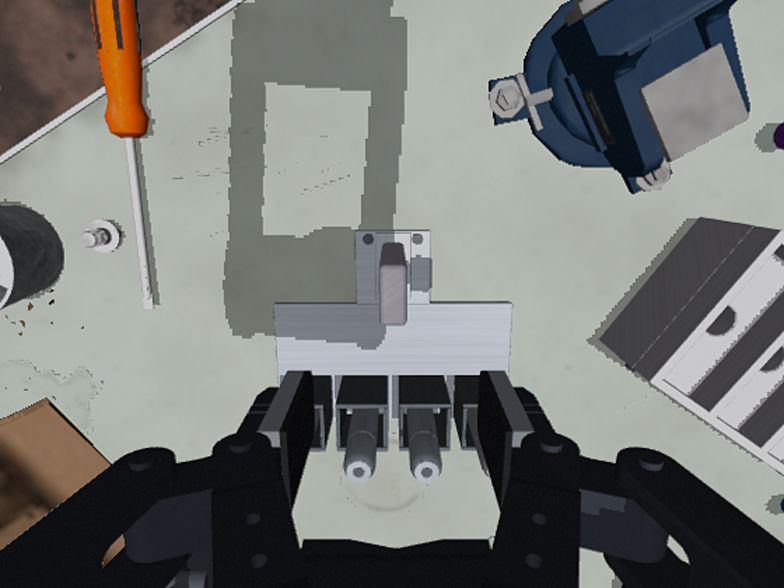

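The view shows pins standing in all the sockets, two of them visible at (358,470) and (427,470). The handle top is at (393,315), with nothing in the way. I'll grip the handle and check the hood's centre line from the stored clouds.

```bash
python3 -m jog '{"jaw":[50,50,50,50,50],"travel":[[-8,-2,50],[-8,-2,110],[-8,-2,150],[-8,-2,170],[-8,-2,170]],"spin":[0,0,0,0,0]}' 60;python3 -m jog '{"jaw":[50,0,0,0,0],"travel":[[0,0,0],[0,0,0],[0,0,0],[0,0,0],[0,0,0]],"spin":[0,0,0,0,0]}';python3 - <<'E'
from h import *
for f in("scene","w1","w4"):
    W=np.load(f"/tmp/{f}.npz")["W"];X,Y,Z=W[...,0],W[...,1],W[...,2]
    m=(Z>.131)&(Z<.138)&(X>.66)&(X<.85)&(Y>-.085)&(Y<.15);q=W[m];
    if len(q)<100: print(f,"no roof",len(q))
    else:
        ys=[];xs=[]
        for y in np.arange(-.06,.105,.01):
            s=q[abs(q[:,1]-y)<.005]
            if len(s)>5: ys.append(y);xs.append(np.percentile(s[:,0],3))
        k=np.polyfit(ys,xs,1);print(f,"front edge yaw deg",np.degrees(-np.arctan(k[0])),"x at .022",np.polyval(k,.022), "y range",np.percentile(q[:,1],[1,99]))
    m=(Z>.018)&(Z<.026)&(X>.655)&(X<.69)
    for nm,a,b in(("L",.10,.14),("R",-.1,-.06)):
        s=W[m&(Y>a)&(Y<b)]
        if len(s)>10: print(f,nm,len(s),np.percentile(s[:,1],[2,50,98]).round(4))
E
```

```text
clock: 38.95
position: [0.4434, 0.0213, 0.0593]
orientation: [[-0.999, 0.002, -0.038], [0.002, 1.0, 0.008], [0.038, 0.007, -0.999]]
contact_force: [0.4, 0.0, -0.6]
gripper_width: 0.0496
clock: 39.58
position: [0.4443, 0.0213, 0.0604]
orientation: [[-0.999, 0.002, -0.036], [0.002, 1.0, 0.007], [0.036, 0.007, -0.999]]
contact_force: [-0.1, 2.6, 4.7]
gripper_width: 0.0151
scene front edge yaw deg -1.1330686156823022 x at .022 0.7006460621053724 y range [-0.08296734  0.12418524]
scene L 37 [0.1142 0.1231 0.1274]
scene R 43 [-0.081  -0.0766 -0.0622]
w1 front edge yaw deg 16.9359053886321 x at .022 0.7209469298085743 y range [0.00047912 0.12628296]
w1 L 213 [0.1025 0.1221 0.1271]
w1 R 85 [-0.0814 -0.0778 -0.061 ]
w4 front edge yaw deg 10.480712578556929 x at .022 0.706616915753972 y range [-0.03915503  0.12532093]
w4 L 365 [0.1196 0.1241 0.1276]
```

```bash
python3 -m jog '{"jaw":[0,0,0,0,0],"travel":[[-20,0,-1],[-45,1,-2],[-70,2,-3],[-95,2,-3],[-110,2,-4]],"spin":[0,0,1,1,1]}' 60;python3 -m jog '{"jaw":[0,0,0,0],"travel":[[-10,0,0],[-20,0,-1],[-30,0,-1],[-30,0,-1]],"spin":[0,0,0,0]}';python3 - <<'E'
from h import *
print(togo(.618,.0235,.0605))
E
```

```text
clock: 40.2
position: [0.5544, 0.0227, 0.0605]
orientation: [[-0.999, 0.02, -0.038], [0.02, 1.0, 0.006], [0.038, 0.006, -0.999]]
contact_force: [-3.3, 0.0, 4.1]
gripper_width: 0.0155
clock: 40.7
position: [0.5859, 0.0218, 0.0605]
orientation: [[-0.999, 0.02, -0.036], [0.02, 1.0, 0.006], [0.036, 0.005, -0.999]]
contact_force: [2.1, -1.4, 2.2]
gripper_width: 0.0153
[-32.    2.3  -1.1]
```

```bash
python3 -m jog '{"jaw":[0,0,0,0,0],"travel":[[-8,1,0],[-16,1,0],[-24,2,0],[-28,2,-1],[-28,2,-1]],"spin":[0,0,0,0,0]}';python3 -m jog '{"jaw":[0,0,0,0,0],"travel":[[-2,0,0],[-4,0,0],[-6,0,0],[-6,0,0],[-6,0,0]],"spin":[0,0,0,0,0]}'
```

```text
clock: 41.32
position: [0.6139, 0.0233, 0.0605]
orientation: [[-0.999, 0.02, -0.036], [0.02, 1.0, 0.006], [0.036, 0.005, -0.999]]
contact_force: [-2.1, 0.2, 3.7]
gripper_width: 0.0153
clock: 41.95
position: [0.6184, 0.0235, 0.0605]
orientation: [[-0.999, 0.02, -0.039], [0.02, 1.0, 0.007], [0.039, 0.006, -0.999]]
contact_force: [-7.0, 1.1, 6.4]
gripper_width: 0.0151
```

```bash
python3 -m jog '{"jaw":[0,0,0],"travel":[[-4,0,0],[-4,0,0],[-4,0,0]],"spin":[0,0,0]}';python3 -m jog '{"jaw":[50,50,50,50,50],"travel":[[0,0,0],[0,0,0],[0,0,-50],[0,0,-110],[3,0,-150]],"spin":[0,0,0,0,0]}';python3 -m jog '{"jaw":[0,0,0,0],"travel":[[40,-40,-20],[40,-80,-20],[40,-80,-20],[40,-80,-20]],"spin":[0,0,0,0]}';python3 - <<'E'
from h import *
C=cam("wrist");save("w7",C[0],1.4);W=cloud(C);carrier(W,xr=(.67,.75),hx=(.57,.66))
print(np.round(robot.state()["orientation"],3).tolist(),togo(.585,-.128,.21))
X,Y,Z=W[...,0],W[...,1],W[...,2];q=W[(Z>.11)&(Z<.15)&(X>.6)&(X<.66)&(Y<-.1)&(Y>-.16)];print("knob",len(q),q.mean(0) if len(q) else 0)
C=cam("scene");W=cloud(C);X,Y,Z=W[...,0],W[...,1],W[...,2];q=W[(Z>.115)&(Z<.15)&(X>.6)&(X<.66)&(Y<-.1)&(Y>-.16)];print("knob s",len(q),q.mean(0) if len(q) else 0)
E
```

```text
clock: 42.32
position: [0.6186, 0.0236, 0.0608]
orientation: [[-0.999, 0.02, -0.048], [0.02, 1.0, 0.007], [0.048, 0.006, -0.999]]
contact_force: [-14.9, 0.5, 11.6]
gripper_width: 0.0151
clock: 42.95
position: [0.6241, 0.0227, 0.2138]
orientation: [[-0.999, 0.02, -0.043], [0.02, 1.0, 0.007], [0.043, 0.006, -0.999]]
contact_force: [-0.0, -0.5, -0.4]
gripper_width: 0.05
clock: 43.45
position: [0.5836, -0.0563, 0.2343]
orientation: [[-0.999, 0.021, -0.043], [0.02, 1.0, 0.008], [0.044, 0.007, -0.999]]
contact_force: [-0.0, 0.5, -0.2]
gripper_width: -0.0001
handle 797 ((0.6197814345359802, 0.022923678159713745), (0.016594909131526947, 0.0346735417842865), 88.21871948242188)
rims 849 ((0.7095197439193726, 0.008368484675884247), (0.2297520637512207, 0.04877515509724617), 81.9250717163086)
[[-0.999, 0.02, -0.044], [0.019, 1.0, 0.008], [0.044, 0.007, -0.999]] [ -3.8 -72.2  23.6]
knob 1021 [ 0.62903161 -0.12433282  0.1415082 ]
knob s 125 [ 0.63284275 -0.12875359  0.14042979]
```

View pics/w7.png

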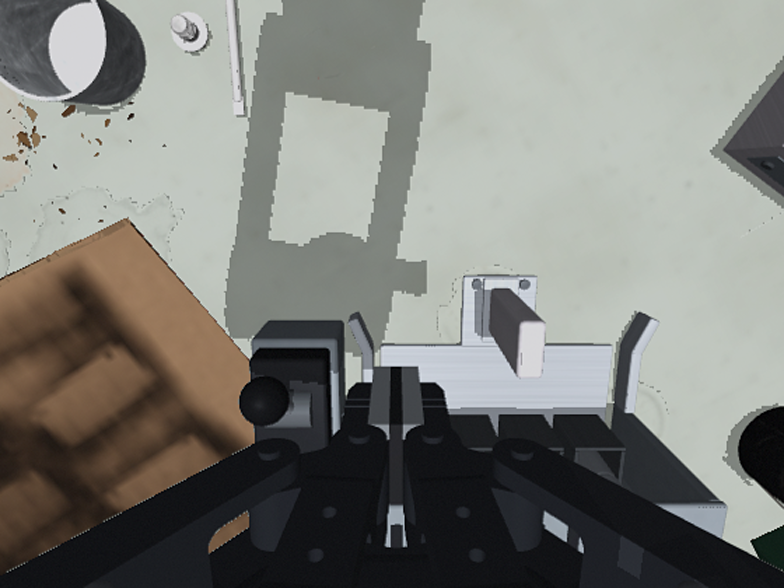

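The handle reads x≈0.620, which with the back-wall contact force confirms the carrier is home, and the lever knob at (265,400) is still off. The roof and fingers hide the pins here, so I'll look again before throwing the lever. First I'll move to its near side.

```bash
python3 -m jog '{"jaw":[0,0,0,0],"travel":[[0,-36,0],[0,-72,0],[0,-72,0],[0,-72,0]],"spin":[0,0,0,0]}';python3 - <<'E'
from h import *
C=cam("wrist");save("w8",C[0][200:,250:],2.4);W=cloud(C)
print(togo(.583,-.127,.12))
X,Y,Z=W[...,0],W[...,1],W[...,2];m=(Z>.07)&(Z<.112)&(X>.69)&(X<.745)&(Y>-.06)&(Y<.108);print(m.sum())
for y in np.arange(-.055,.11,.01):
    s=W[m&(abs(Y-y)<.005)]; print(round(y,3),len(s),s.mean(0).round(3) if len(s) else '')
E
```

```text
clock: 44.05
position: [0.5825, -0.1265, 0.2335]
orientation: [[-0.999, 0.018, -0.044], [0.018, 1.0, 0.008], [0.044, 0.008, -0.999]]
contact_force: [-0.1, -0.2, 0.1]
gripper_width: -0.0
[ -5.6  -1.5 113.5]
970
-0.055 0 
-0.045 0 
-0.035 0 
-0.025 0 
-0.015 0 
-0.005 0 
0.005 0 
0.015 0 
0.025 0 
0.035 305 [0.722 0.035 0.084]
0.045 118 [0.72  0.043 0.087]
0.055 0 
0.065 0 
0.075 329 [0.724 0.076 0.084]
0.085 208 [0.719 0.084 0.087]
0.095 10 [0.722 0.091 0.085]
0.105 0
```

View pics/w8.png

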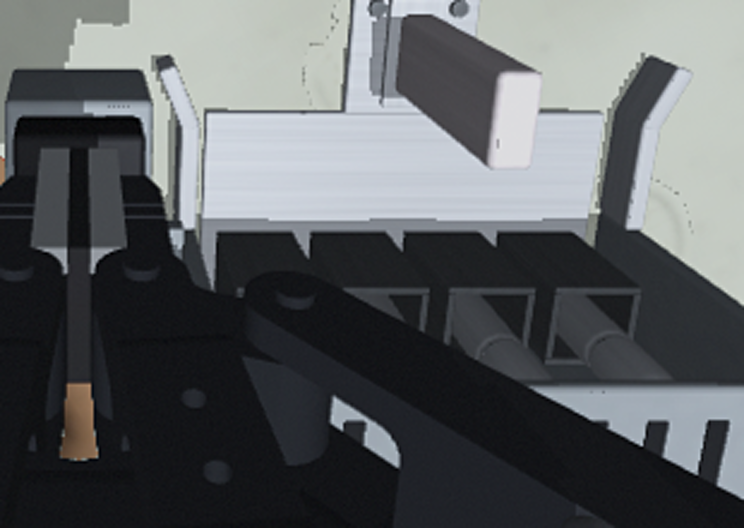

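Pins stand in the sockets under the roof: (500,335) and (610,330) clearly, with the edge of a third at (395,305). Now I'll throw the lever.

```bash
python3 -m jog '{"jaw":[0,0,0,0,0],"travel":[[-3,-1,40],[-6,-1,80],[-6,-1,113],[-6,-1,113],[-6,-1,113]],"spin":[0,0,0,0,0]}';python3 -m jog '{"jaw":[0,0,0,0,0],"travel":[[-18,0,-1],[-36,1,-2],[-54,1,-3],[-72,1,-3],[-84,1,-4]],"spin":[0,0,0,0,0]}';python3 -m jog '{"jaw":[0,0,0],"travel":[[-5,0,0],[-8,0,0],[-8,0,0]],"spin":[0,0,0]}'
```

```text
clock: 44.72
position: [0.5845, -0.126, 0.1222]
orientation: [[-0.999, 0.017, -0.042], [0.016, 1.0, 0.007], [0.042, 0.007, -0.999]]
contact_force: [-0.1, 0.5, 0.4]
gripper_width: -0.0001
clock: 45.35
position: [0.67, -0.1265, 0.125]
orientation: [[-0.999, 0.016, -0.039], [0.016, 1.0, 0.006], [0.039, 0.006, -0.999]]
contact_force: [-0.6, 0.9, 0.2]
gripper_width: 0.0
clock: 45.72
position: [0.6751, -0.1265, 0.1254]
orientation: [[-0.999, 0.017, -0.046], [0.016, 1.0, 0.007], [0.046, 0.006, -0.999]]
contact_force: [-8.0, 0.9, 3.4]
gripper_width: -0.0
```

The stop is felt at x≈0.675 (8 N), as predicted. I'll back off, rise and verify.

```bash
python3 -m jog '{"jaw":[0,0,0,0,0],"travel":[[20,0,0],[40,0,0],[50,0,-60],[80,0,-120],[130,-30,-140]],"spin":[0,0,0,0,0]}';python3 -m jog '{"jaw":[0,0,0,0],"travel":[[60,0,0],[100,0,0],[100,0,0],[100,0,0]],"spin":[0,0,0,0]}';python3 - <<'E'
from h import *
C=cam("scene");save("s9",C[0][150:350,230:430],3);W=cloud(C)
X,Y,Z=W[...,0],W[...,1],W[...,2];q=W[(Z>.122)&(Z<.16)&(X>.6)&(X<.73)&(Y<-.1)&(Y>-.16)];print("knob",len(q),q.mean(0))
carrier(W,xr=(.67,.69),hx=(.57,.66))
C=cam("wrist");W=cloud(C);carrier(W,xr=(.67,.69),hx=(.57,.66))
E
```

```text
clock: 46.35
position: [0.5543, -0.1537, 0.2757]
orientation: [[-0.999, 0.013, -0.037], [0.013, 1.0, 0.004], [0.037, 0.004, -0.999]]
contact_force: [-0.5, -1.6, -0.4]
gripper_width: 0.0
clock: 46.85
position: [0.4549, -0.1525, 0.2801]
orientation: [[-0.999, 0.013, -0.034], [0.013, 1.0, 0.003], [0.034, 0.003, -0.999]]
contact_force: [-0.4, -0.3, 0.2]
gripper_width: 0.0002
knob 120 [ 0.69872558 -0.13049043  0.14173886]
handle 91 ((0.61957848072052, 0.02308843843638897), (0.016870586201548576, 0.0356835313141346), 86.61248779296875)
rims 0 0
handle 299 ((0.613606870174408, 0.02234479784965515), (0.015337342396378517, 0.024264367297291756), 89.63490295410156)
rims 0 0
```

View pics/s9.png

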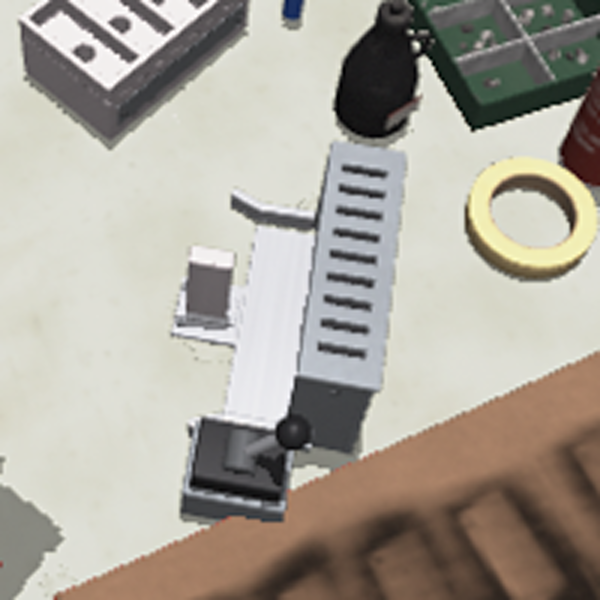

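The knob (292,432) leans towards the hood at its end stop, having travelled 66 mm between stops. The carrier is home and the arm is clear, so I'll hand the job in.

```bash
python3 -c "
from bench import robot
robot.job_done()"
```

```text
the job is handed in; nothing more can be done
```

I handed the job in at about 47 s on the robot's clock. No verdict is reported, so the result rests on my own checks.

**What I did:** I switched the lever off and drew the carrier out. I then moved all four pins from the heating block into separate sockets, slid the loaded carrier home and threw the lever to on. I never went near the tin cup, the squeeze bottle or the look-alikes.

**Last checks:**
- **Pins:** all four measured upright in the carrier (tops at z = 0.105 m) before the slide. Under the hood, I saw two clearly standing and the edge of a third. The fourth was hidden by the gripper, so I did not check it again.
- **Carrier:** the handle ended at x = 0.620 m, against 0.619–0.620 m expected when home. I felt the back wall at about 15 N.
- **Lever:** the knob travelled about 66 mm, from x = 0.632 to 0.699 m, close to the 67 mm between stops. I felt the on stop at about 8 N.
- **Robot:** the arm was clear of everything, with the measured force near zero.

**Disagreement:** one last wrist reading put the handle at x = 0.614 m. That view took in only about 24 mm of the handle's 36 mm length, so I relied on the scene camera's 0.620 m instead.

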